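# Clamp the slotted block in the sloping carving rest and lock the jaw

### The arm

A 7-joint arm with a two-finger parallel gripper is mounted at the origin on the work surface; the furniture and walls round the work are solid. World frame = base frame: x ahead of the robot, y to its left, z up, the work surface at z = 0. Lengths are in m, angles in rad, forces in N, time in s.
With the tool pointing down it reaches from about 0.425 to 0.95 m from the base axis. Payload 16.7 kg.
Tool frame: the origin (TCP) lies on the front face of the gripper's body, between the roots of the fingers; the fingertips stand 97 mm ahead of it and the grasp point (between the pads) lies 78 mm ahead of it; z points along the fingers, y is the line along which they close (so a half turn about z gives the same grasp; the last joint's range is limited). The gripper opens to 94 mm and grips with 3 to 60 N. Pads are 16 mm wide; open, the fingers measure 119 mm over their backs; the gripper's body (75 mm by 177 mm) begins 78 mm behind the grasp point.
Start: joints at [0.961, 0.426, 0.074, 1.606, -0.034, 1.111, -0.067], TCP at [0.3, -0.605, 0.303] pointing down, gripper open.
Joint ranges: [-2.85, 2.85], [-0.5, 2.14], [-1.23, 1.37], [0.21, 2.46], [-1.02, 4.16], [0.16, 2.05], [-2.73, 2.73]. Speed limits (rad/s): [1.89, 1.89, 2.39, 2.39, 3.01, 3.01, 3.01].

### API

Orientations are given as [roll, pitch, yaw] about the fixed x, y, z axes, in that order (R = Rz(yaw) Ry(pitch) Rx(roll)).
In Python, from rig import sensors, vision, hand_in gives the robot as it stands.
- The arm moves only by the tool step_arm, never from a script. Its argument "rows" is a list of rows, each a list of 7 numbers: the shift along the tool's x, y, z in m, then the turn, a rotation vector about the tool's x, y, z in rad, then the finger opening in m, from 0 to 0.094. A call has exactly 8 rows; each row shifts and turns the commanded pose from where the row before left it, along the tool's axes as they then stand; what a row does not reach is not made up. A row lasts 1/8 s, in which the tool goes at most 62.5 mm and 10.7 degrees, less where a joint would pass 70% of its speed; a pose out of reach is approached as far as the arm can. A call with a gripper value outside its range is refused whole. The fingers move at their own pace and stop on an object; "grip_force" is the grip in N (left out, the last holds). Time passes only in rows, so rows that do not move let the fingers close, or fill a call up. It gives the time, the measured TCP pose, the force, the opening and the grip force at its end, in the units of the state.
- sensors.read_state(): the state, without advancing time (a new reading comes with each control period).
- vision.get_image(name): name is "side" or "top"; returns a dict with "pixels" (384x512x3 uint8, blue, green, red), "camera_matrix" (3x3 intrinsics, pixels), "k1" (the pictures are not rectified: a ray, as slopes to the right and down, at radius r is drawn at 1 + k1 r^2 times it, then the intrinsics apply), "rvec" (rotation vector, rad) and "tvec" (3), from world to camera coordinates, as OpenCV has them. Camera axes: x right, y down, z forward; pixel columns grow to the right and rows downward; lengths in m; the calibration is good to about 2 mm. A picture is of the moment at which its call begins. There is no depth.
- hand_in(): hands the job in; it is judged then, once.
The state is a dict: "t": time; "qpos": joint angles; "dq": joint speeds; "joint_efforts": joint torques, N m; "tcp_pos": TCP position; "orientation": TCP orientation; "contact_force": force on the tool from outside, world axes, zero at the start; "ft_torque": the same for the moment, N m; "grip_width": finger opening in m; "grasp_force": force on a finger pad.
Only numpy, scipy, OpenCV 4.12 (cv2) and the standard library are available. Lean on these libraries where they do the work, as an engineer would, in place of code of your own. Each camera call takes 0.05 s, during which the arm holds its last target. There are 200 camera calls.

### The job

Take the off-cut out of the sloping carving rest and put it in the plywood scrap tray, then lay the slotted pine block flat on the rest's sloping bed, its plain end down against the ledge and its slotted end uppermost. Slide the jaw across until the block is snug between it and the fixed fence, and only then turn the jaw's knob clockwise until it clicks past its detent and stays there. Leave the glue bottle, the screw jar and the square spare off-cut where they stand.

Things in the scene. Friction and masses are not known exactly. Their poses are not given: they have to be found in the camera images.
- bed: Sloping plywood bed of the carving rest (fixed), 250 mm wide, 150 mm up the slope. Origin on its surface where it meets the bottom ledge, 45 mm above the bench. x up the slope (25 deg above level, away from the robot), y across to the left, z square out of the bed (25 deg from vertical, toward the robot). The ledge, 12 mm thick and 12 mm high, lies along x = -12..0 mm.
- jaw (a joint): Jaw that slides across the bed, 0 to 0.125 m: 0 = fully open, face 150 mm from the fence; grows as it moves toward the fence (along bed -y), gap = 150 mm minus this. Starts at 0 to 0.02; 0.098 = snug on the 52 mm wide block against the fence. About 3 N of friction; it stays where left.
- jaw_face (a point): Middle of the jaw's face that meets the block: bed x = 70 mm, y = 75 mm minus the jaw value, z = 12 mm. The face bar (dark wood) is 16 mm thick, 100 mm long up the slope, its top 23.5 mm above the bed; behind it (+y) an aluminium carriage 50 mm wide, top 17.5 mm above the bed, carries the knob.
- knob (a joint): Torque knob on the jaw's carriage, turning about bed z; rad, grows clockwise seen from above the bed; range -0.25 to 1.6. At 0 its grip bar lies along bed x; starts at -0.08 to 0.08. A detent resists, most (0.14 N m) at 0.35; let go below about 0.6 it springs back toward 0; let go past about 0.8 it snaps on by itself to about 1.4 and stays (clicked, jaw locked).
- knob_grip (a point): Point to grip on the black knob: on its axis, 45 mm above the bed, bed x = 70 mm, y = 115 mm minus the jaw value. The grip bar, 60 x 14 mm, runs from 29 to 59 mm above the bed over a round foot 40 mm across. The jaw can be pulled along by the knob.
- block: Pine block 52 x 100 x 24 mm with a slot sawn in one end, lying flat on the bench; it starts where the tray does not: to the right of the lamp or behind it. Origin at the centre of its underside, x across the 52 mm, y along the 100 mm, z up; slotted end at +y.
- slot_end (a point): Middle of the block's slotted end face, 50 mm from its centre along its +y, 12 mm above its underside.
- offcut: Plain wood off-cut 40 x 70 x 21 mm, lying on the sloping bed with its lower end on the ledge and its 70 mm length up the slope. Origin at the centre of its underside, x across the 40 mm, y along the 70 mm, z square to the bed at the start.
- tray: Open plywood scrap tray 150 x 170 mm, 32 mm high, walls and floor 6 mm thick, fixed to the bench. Origin at the centre of its underside; x along the 150 mm, y along the 170 mm.
- glue_bottle: Bystander: white glue bottle, 56 mm across, 172 mm tall, at the back right.
- screw_jar: Bystander: grey jar with black lid, 64 mm across, 73 mm tall, behind the rest.
- spare_offcut: Bystander: square wood off-cut 50 x 50 x 30 mm, right.
- fence_face (a point): Middle of the inner face of the fixed fence (dark wood bar, 26 mm high, along bed x = 1..131 mm): bed x = 66, y = -75, z = 13 mm. Work is clamped between it and the jaw.
- work_lamp: Boxy grey battery lamp on the bench (fixed, not to be used), about 120 x 135 mm, 243 mm tall with its loop handle; it stands between the rest and the right-hand spot, so carry things over or round it. Origin at the centre of its underside.
Not all that is in view belongs to the job. Leave any orange look-alike of the offcut alone.

How it is judged:
On the way, in this order (a step that is already met when the one before it is completed fails the run):
1. the off-cut lies in the scrap tray, let go (x of offcut in the frame of tray between -0.065 and 0.065 m and y of offcut in the frame of tray between -0.075 and 0.075 m and height (world z) of offcut below 0.035 m and contact force between the fingers and offcut below 0.1 N), for 0.2 s.
2. the block lies flat on the bed, slotted end up the slope, foot at the ledge, let go, with the knob not yet clicked (x of block in the frame of bed between 0.04 and 0.06 m and z of block in the frame of bed between -0.005 and 0.006 m and x of slot_end in the frame of bed above 0.085 m and angle between the z axis of block and the z axis of bed, either way round below 0.08 rad and y of block in the frame of bed between -0.056 and 0.055 m and contact force between the fingers and block below 0.1 N and value of joint knob below 0.7 rad), for 0.2 s.
3. the jaw holds the block snug against the fence, the knob not yet clicked (x of block in the frame of bed between 0.04 and 0.06 m and z of block in the frame of bed between -0.005 and 0.006 m and x of slot_end in the frame of bed above 0.085 m and angle between the z axis of block and the z axis of bed, either way round below 0.08 rad and value of joint jaw above 0.092 m and y of block in the frame of bed between -0.056 and -0.043 m and value of joint knob below 0.7 rad), for 0.2 s.
4. the knob has clicked past its detent (value of joint knob above 1.2 rad), for 0.2 s.
At the end, for the whole second after the job is handed in: Off-cut inside the tray; block flat on the bed (within 5 deg), slotted end up, foot within 10 mm of the ledge and 7 mm of the fence; jaw within 6 mm of snug (over 0.092 m); knob clicked (over 1.2 rad); all at rest (x of offcut in the frame of tray between -0.065 and 0.065 m and y of offcut in the frame of tray between -0.075 and 0.075 m and height (world z) of offcut below 0.035 m and x of block in the frame of bed between 0.04 and 0.06 m and z of block in the frame of bed between -0.005 and 0.006 m and x of slot_end in the frame of bed above 0.085 m and angle between the z axis of block and the z axis of bed, either way round below 0.08 rad and value of joint jaw above 0.092 m and y of block in the frame of bed between -0.056 and -0.043 m and value of joint knob above 1.2 rad and linear speed of each of block, offcut below 0.01 m/s); the robot touches nothing.
It fails at once if a bystander is pushed more than 40 mm from its place (distance of any of glue_bottle, screw_jar, spare_offcut from where it was at the start of the episode above 0.04 m).
It also fails if it takes over 72 s, if anything falls off the work surface, if the arm or the gripper's body presses on something with over 40 N, if the wrist force passes 120 N, or if a joint passes its speed limit or range.

## Working session

There is one attempt and no reset: what is moved stays moved. The work goes in short steps, Python scripts to look and compute and a tool call to move; the robot and the scene stay as the last step left them, time stands still between calls to the robot, and variables do not carry over. Pictures are saved under pics/ and viewed, at most 10 in all, crops included, and the job is handed in when it is done.

Besides the shell and the picture viewer there is one more tool, called after "Call:" in YAML: its name, and indented under it one key for each argument. step_arm: Moves the arm, as the interface text tells. Its arguments: {"type":"object","properties":{"rows":{"type":"array","items":{"type":"array","items":{"type":"number"}}},"grip_force":{"type":"number"}},"required":["rows"]}

```bash
mkdir -p pics; cat > h.py <<'E'
import numpy as np, cv2
from rig import sensors, vision
def snap(n,f=None):
    d=vision.get_image(n)
    if f: cv2.imwrite('pics/'+f,d['pixels'])
    return d
def rays(d,uv):
    uv=np.atleast_2d(np.array(uv,float)); K=np.array(d['camera_matrix']); 
    k=float(np.ravel(d['k1'])[0])
    p=cv2.undistortPoints(uv[:,None],K,np.array([k,0,0,0.]))[:,0]
    R=cv2.Rodrigues(np.array(d['rvec'],float))[0]; c=-R.T@np.ravel(d['tvec'])
    v=np.c_[p,np.ones(len(p))]@R; return c,v/np.linalg.norm(v,axis=1)[:,None]
def onz(d,uv,z):
    c,v=rays(d,uv); return c+v*((z-c[2])/v[:,2])[:,None]
def tri(d1,p1,d2,p2):
    c1,v1=rays(d1,p1);c2,v2=rays(d2,p2);o=[]
    for a,b in zip(v1,v2):
        A=np.c_[a,-b];s=np.linalg.lstsq(A,c2-c1,rcond=None)[0]
        x,y=c1+s[0]*a,c2+s[1]*b;o.append(np.r_[(x+y)/2,np.linalg.norm(x-y)])
    return np.array(o)
def proj(d,P):
    k=float(np.ravel(d['k1'])[0])
    return cv2.projectPoints(np.atleast_2d(np.array(P,float)),np.array(d['rvec'],float),np.array(d['tvec'],float),np.array(d['camera_matrix']),np.array([k,0,0,0.]))[0][:,0]
def st():
    s=sensors.read_state(); print({k:np.round(s[k],4).tolist() for k in ('t','qpos','tcp_pos','orientation','contact_force','grip_width','grasp_force')})
    return s
E
python3 - <<'E'
from h import *
import pickle
st(); a=snap('side','side0.png'); b=snap('top','top0.png'); pickle.dump((a,b),open('d0.pkl','wb'))
for d in(a,b): print(rays(d,[[256,192]]),d['k1'])
E
```

```text
{'t': 0.0, 'qpos': [0.9605, 0.4267, 0.0739, 1.6066, -0.0341, 1.1108, -0.0671], 'tcp_pos': [0.3, -0.6043, 0.302], 'orientation': [-3.1403, 0.0001, 0.4607], 'contact_force': [0.2982, -0.0503, -0.2185], 'grip_width': 0.0939, 'grasp_force': 0.0}
(array([-0.00347354,  0.75678465,  0.74051478]), array([[ 0.47081508, -0.69622073, -0.54185777]])) -0.15820419703981464
(array([ 0.47457204, -0.03888733,  1.00586015]), array([[ 8.92346928e-02,  7.50104766e-04, -9.96010345e-01]])) 0.026394315372270404
```

View pics/side0.png

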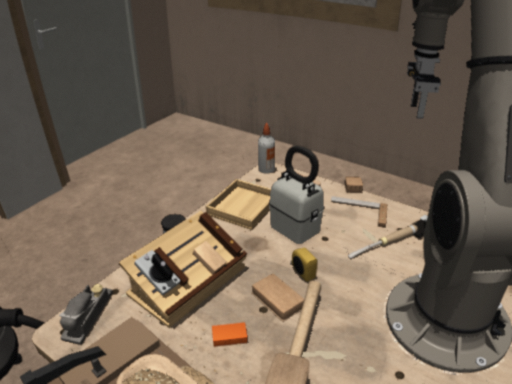

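View pics/top0.png

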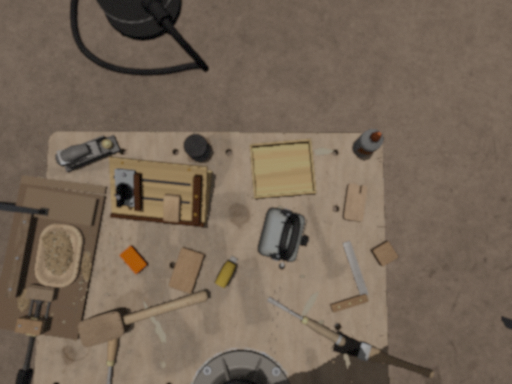

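The side view shows the rest at (185,265), with the off-cut on it at (212,255), the tray at (240,203) and the lamp at (297,208). In the top view the rest is at (158,193), the off-cut at (172,207), the tray at (283,170) and the lamp at (283,235).

Things that could be taken for the block, top pixels:
- Slotted pine piece, (354,202)
- Brown plank, (187,270)
- Square spare, (385,253)

Things that could be taken for the off-cut:
- Wood piece on the bed, (172,207)
- Orange look-alike, (134,259)

I choose (354,202) and (172,207), and will check both in one close crop.

```bash
python3 - <<'E'
from h import *
import pickle
a,b=pickle.load(open('d0.pkl','rb'))
A=a['pixels'];B=b['pixels']
z=lambda I,x0,y0,x1,y1,w,h:cv2.resize(I[y0:y1,x0:x1],(w,h),interpolation=cv2.INTER_CUBIC)
# top rest 100..220 x 150..235 ; top block 330..400x170..220 ; side rest 115..250 x 205..325; side lamp area 250..370x130..250
o=np.zeros((600,800,3),np.uint8)
o[:280,:400]=z(B,100,155,220,239,400,280)
o[:280,400:]=z(B,320,170,400,226,400,280)
o[280:,:400]=z(A,115,208,250,316,400,320)
o[280:,400:]=z(A,250,145,370,241,400,320)
cv2.imwrite('pics/crop0.png',o)
E
```

```text
(no output)
```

View pics/crop0.png

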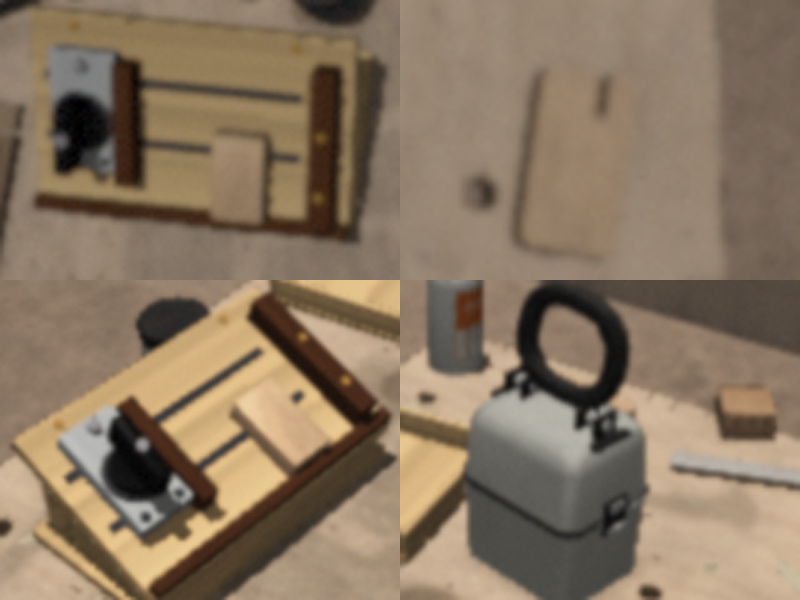

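The crop shows the slotted pine block at top (354,202), slot toward the top of the picture (+x), right of the lamp; the lamp hides it from the side camera. The off-cut lies on the bed near top (172,208), side (209,351 in the crop's scale), and the jaw with its black knob is at the left.

```bash
python3 - <<'E'
from h import *
import pickle
np.set_printoptions(precision=4,suppress=True)
a,b=pickle.load(open('d0.pkl','rb'))
T=lambda c:np.array(c)/ (400/120)+[100,155]-.35
S=lambda c:(np.array(c)-[0,280])/(400/135)+[115,208]-.35
TB=lambda c:(np.array(c)-[400,0])/5+[320,170]-.4
off_t=[(215,132),(268,138),(265,222),(212,220)]
off_s=[(232,408),(272,378),(328,438),(292,468)]
print('offcut');P=tri(a,S(off_s),b,T(off_t));print(P)
n=['bedUL','screw1','screw2','ledgeL','ledgeR','jawFaceTopUp','jawFaceTopDn','fenceInUp','fenceInDn','knob']
t=[(35,10),(322,138),(318,200),(37,205),(354,240),(143,62),(137,185),(312,68),(307,228),(80,115)]
s=[(15,440),(303,338),(360,393),(155,597),(388,415),(130,397),(215,490),(250,305),(362,420),(125,430)]
for i,p in zip(n,tri(a,S(s),b,T(t))): print(i,p)
bl=[(540,70),(630,80),(607,255),(520,245)]
Q=onz(b,TB(bl),.024);print('block',Q,np.linalg.norm(np.diff(Q,axis=0),axis=1)); print(Q.mean(0))
tr=[(252,144),(311,141),(315,193),(257,198)]
Q=onz(b,tr,.032);print('tray',Q,Q.mean(0))
for nm,uv,z in(('lamp base',[(260,255),(305,243)],0.1),('bottle',[(368,143)],.12),('jar',[(198,148)],.07),('spare',[(385,253)],.03)): print(nm,onz(b,uv,z))
E
```

```text
offcut
[[0.5499 0.1972 0.0829 0.0005]
 [0.5447 0.1552 0.0868 0.0017]
 [0.4825 0.1628 0.0601 0.0024]
 [0.4842 0.2047 0.0599 0.0034]]
bedUL [0.6415 0.3322 0.1024 0.0018]
screw1 [0.5449 0.1124 0.099  0.0005]
screw2 [0.4939 0.1163 0.0688 0.0114]
ledgeL [0.4949 0.3489 0.0425 0.0018]
ledgeR [0.4704 0.0963 0.0417 0.0063]
jawFaceTopUp [0.6025 0.2489 0.1044 0.0035]
jawFaceTopDn [0.5108 0.2618 0.068  0.0029]
fenceInUp [0.5954 0.1177 0.1149 0.0011]
fenceInDn [0.4766 0.1292 0.0574 0.0011]
knob [0.5619 0.2902 0.1209 0.0072]
block [[ 0.5868 -0.2866  0.024 ]
 [ 0.5816 -0.3349  0.024 ]
 [ 0.4869 -0.3208  0.024 ]
 [ 0.4919 -0.2744  0.024 ]] [0.0486 0.0957 0.0466]
[ 0.5368 -0.3042  0.024 ]
tray [[ 0.6934 -0.0265  0.032 ]
 [ 0.7022 -0.1872  0.032 ]
 [ 0.56   -0.197   0.032 ]
 [ 0.5456 -0.0409  0.032 ]] [ 0.6253 -0.1129  0.032 ]
lamp base [[ 0.3992 -0.049   0.1   ]
 [ 0.4296 -0.1603  0.1   ]]
bottle [[ 0.6769 -0.3138  0.12  ]]
jar [[0.6736 0.1149 0.07  ]]
spare [[ 0.4019 -0.3802  0.03  ]]
```

```bash
python3 - <<'E'
from h import *
import pickle
a,b=pickle.load(open('d0.pkl','rb'))
z=lambda I,x0,y0,x1,y1,k:cv2.resize(I[y0:y1,x0:x1],None,fx=k,fy=k,interpolation=cv2.INTER_CUBIC)
cv2.imwrite('pics/c1.png',z(a['pixels'],115,178,275,326,4))
cv2.imwrite('pics/c2.png',z(b['pixels'],104,150,214,232,7))
E
```

```text
(no output)
```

View pics/c1.png

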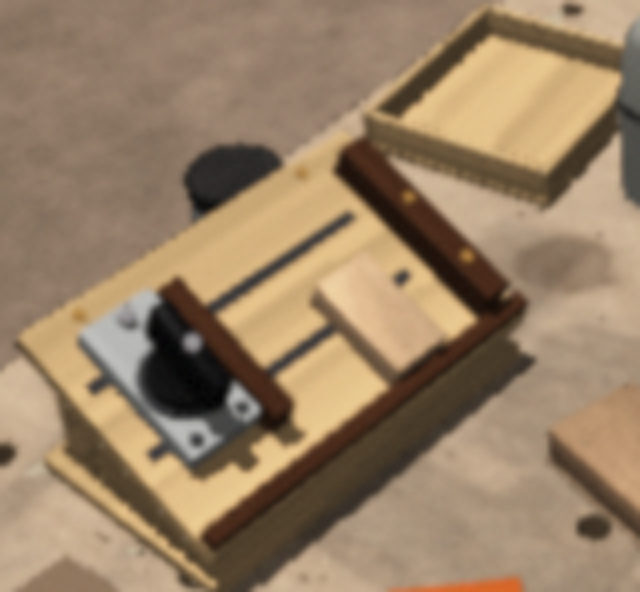

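View pics/c2.png

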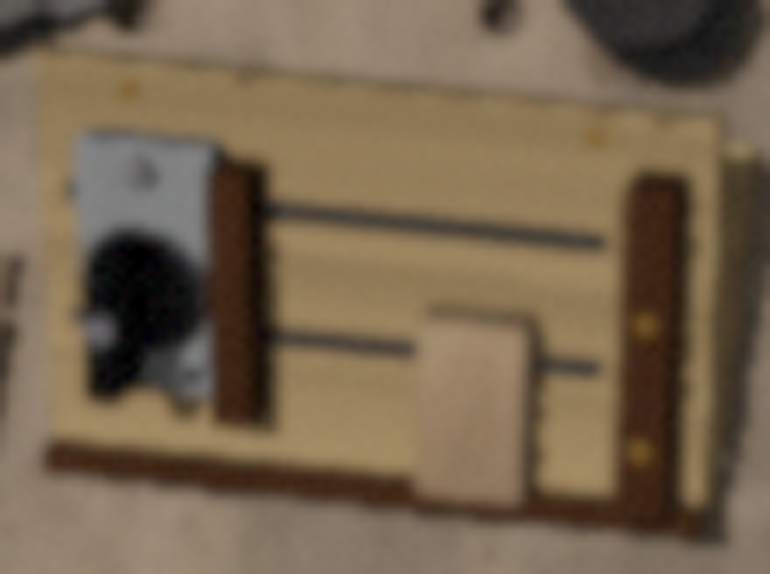

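The side crop shows the tray rim corners at c1 (368,112), (490,10) and (548,178), the fence screws at (408,197) and (467,257), and the bed corner at (20,342). The top crop shows the same screws at c2 (646,325) and (640,450), the bed corners at (42,52) and (718,118), and the off-cut's top between (428,315) and (525,505).

```bash
cat > m.py <<'E'
from h import *
import pickle
np.set_printoptions(precision=4,suppress=True)
a,b=pickle.load(open('d0.pkl','rb'))
S=lambda c:(np.array(c,float)+.5)/4+[114.5,177.5]
T=lambda c:(np.array(c,float)+.5)/7+[103.5,149.5]
L=[('bedUL',(20,342),(42,52)),('bscrewL',(80,315),(128,88)),('bscrewR',(302,172),(597,135)),('scr1',(408,197),(646,325)),('scr2',(467,257),(640,450)),
('ledgeLout',(212,545),(48,468)),('ledgeRout',(522,305),(697,532)),('jawUp',(185,280),(268,165)),('jawDn',(290,405),(265,425)),
('offUL',(315,293),(428,315)),('offUR',(358,254),(530,320)),('offDR',(443,335),(525,503)),('slotendR',(350,215),(600,240))]
for n,s,t in L: print(n,tri(a,[S(s)],b,[T(t)])[0])
print('tray',tri(a,S([(368,112),(490,10),(548,178)]),b,[(252,144),(311,141),(257,198)]))
s=sensors.read_state();print('tcp px',proj(a,[s['tcp_pos'],np.array(s['tcp_pos'])-[0,0,.097]]))
print('spare top: side px',onz(a,[(354,181)],.03),onz(b,[(385,253)],.03))
E
python3 m.py
```

```text
bedUL [0.6426 0.334  0.0993 0.0009]
bscrewL [0.629  0.3012 0.1022 0.0012]
bscrewR [0.613  0.1315 0.1025 0.0006]
scr1 [0.545  0.1131 0.1005 0.0006]
scr2 [0.5    0.1177 0.0782 0.0011]
ledgeLout [0.4937 0.3483 0.0452 0.0009]
ledgeRout [0.471  0.1019 0.0435 0.0011]
jawUp [0.6001 0.2484 0.1047 0.0031]
jawDn [0.511  0.261  0.066  0.0043]
offUL [0.5494 0.1961 0.0823 0.    ]
offUR [0.5478 0.1581 0.086  0.0008]
offDR [0.4818 0.1641 0.0602 0.0019]
slotendR [0.5764 0.1325 0.086  0.0013]
tray [[ 0.6955 -0.0261  0.0246  0.0009]
 [ 0.7048 -0.1879  0.0243  0.0019]
 [ 0.5481 -0.04    0.0183  0.0036]]
tcp px [[421.2008  82.8347]
 [416.0116 111.917 ]]
spare top: side px [[ 0.3968 -0.3756  0.03  ]] [[ 0.4019 -0.3802  0.03  ]]
```

The tray rims come out about 7 mm lower than their given 32 mm, and the rest shows the same offset, so the side view carries a height bias of about -7 mm and the text heights hold. Next I fit the bed in the plane from the top rays at those heights.

```bash
cat >> m.py <<'E'
print('----')
from scipy.optimize import least_squares
from scipy.spatial.transform import Rotation as Ro
pts=[((150,125,0),(42,52)),((150,-125,0),(718,118)),((-12,125,12),(48,468)),((-12,-125,12),(697,532)),((131,-75,26),(630,180)),((1,-75,26),(618,515))]
X=np.array([p[0] for p in pts])/1000;uv=T([p[1] for p in pts])
RB=lambda y:Ro.from_euler('ZY',[y,-np.radians(25)])
W=lambda p:RB(p[2]).apply(X)+[p[0],p[1],.045]
f=lambda p:(proj(b,W(p))-uv).ravel()
r=least_squares(f,[.5,.2,-.1]);print(r.x,f(r.x).reshape(-1,2));p=r.x
R=RB(p[2]);O=np.array([p[0],p[1],.045]);np.savez('bed.npz',R=R.as_matrix(),O=O)
bed=lambda P:R.inv().apply(np.atleast_2d(P)-O)*1000
for n,s,t in L: print(n,bed(tri(a,[S(s)],b,[T(t)])[0][:3]+[0,0,.0075]).round(0),end=' ')
print('\njaw via top',[bed(onz(b,[T(t)],z))[0].round(0) for t,z in(((268,165),.117),((265,425),.0747))])
offT=onz(b,T([(428,315),(530,320),(525,503),(415,500)]),.079);
# offcut top: per-corner heights
for q,z in zip([(428,315),(530,320),(525,503),(415,500)],(.0936,.0936,.064,.064)): print('off',bed(onz(b,[T(q)],z)))
print('side chk proj', (proj(a,W(p))-[114.5,177.5])*4)
E
python3 m.py | sed -n '/----/,$p'
```

```text
----
[ 0.4952  0.2143 -0.0899] [[ 1.6255 -0.2123]
 [ 3.8654 -0.2528]
 [ 2.0796  1.0196]
 [ 3.5182  0.9737]
 [-5.7536 -0.7376]
 [-5.1165 -0.6899]]
bedUL [[149. 133.  -1.]] bscrewL [[141.  99.   6.]] bscrewR [[141. -72.   6.]] scr1 [[ 80. -96.  32.]] scr2 [[ 29. -96.  31.]] ledgeLout [[ -9. 133.  13.]] ledgeRout [[ -10. -114.   11.]] jawUp [[120.  43.  18.]] jawDn [[23. 48. 21.]] offUL [[ 69. -13.  17.]] offUR [[ 73. -51.  20.]] offDR [[  2. -51.  24.]] slotendR [[100. -74.   7.]] 
jaw via top [array([122.,  40.,  22.]), array([22., 44., 23.])]
off [[ 70.3085 -16.1773  20.8388]]
off [[ 71.8724 -53.1868  20.1095]]
off [[ -0.6228 -52.5818  21.2546]]
off [[ -3.1705 -11.7373  22.4426]]
side chk proj [[ 27.7205 322.8514]
 [349.9587 118.8264]
 [227.1341 531.119 ]
 [537.4489 288.3583]
 [322.4838 151.6568]
 [473.7509 303.7445]]
```

```bash
cat >> m.py <<'E'
print('====')
Xf=X.copy()
def W2(p):
    Y=X.copy();Y[:4,1]+=p[3];return RB(p[2]).apply(Y)+[p[0],p[1],.045]
r=least_squares(lambda p:(proj(b,W2(p))-uv).ravel(),[.5,.2,-.1,.02]);p=r.x;print(p,r.fun.reshape(-1,2))
R=RB(p[2]);O=np.array([p[0],p[1],.045]);np.savez('bed.npz',R=R.as_matrix(),O=O)
for q,z in zip([(428,315),(530,320),(525,503),(415,500)],(.0936,.0936,.064,.064)): print('off',bed(onz(b,[T(q)],z)))
for q,z in (((268,165),.117),((265,425),.0747)): print('jaw',bed(onz(b,[T(q)],z)))
E
cat > pl.py <<'E'
from h import *
from scipy.spatial.transform import Rotation as Ro
np.set_printoptions(precision=4,suppress=True)
z_=np.load('bed.npz');RBED=z_['R'];OB=z_['O']; YB=np.arctan2(RBED[1,0],RBED[0,0])
RT=RBED@np.diag([-1,1,-1.])            # tool on bed: x down slope, y=bed y, z into bed
def down(yaw): return Ro.from_euler('xyz',[np.pi,0,yaw]).as_matrix()
def bedp(x,y,z): return OB+RBED@np.array([x,y,z])
def plan(pos,R,n=8,start=None):
    s=sensors.read_state(); p0,R0=(np.array(s['tcp_pos']),Ro.from_euler('xyz',s['orientation'])) if start is None else (start[0],Ro.from_matrix(start[1]))
    rv=(R0.inv()*Ro.from_matrix(R)).as_rotvec(); d=(np.array(pos)-p0)/n; C=R0
    print('move',np.round((np.array(pos)-p0),3),'perrow mm',np.linalg.norm(d)*1e3,'deg',np.degrees(np.linalg.norm(rv))/n)
    for i in range(n):
        t=C.inv().apply(d); print(np.r_[t,rv/n].round(3).tolist()); C=C*Ro.from_rotvec(rv/n)
    return np.array(pos),R
def tobed():
    s=sensors.read_state();t=np.array(s['tcp_pos']);R=Ro.from_euler('xyz',s['orientation']).as_matrix()
    print('t',s['t'],'tcp in bed mm',(RBED.T@(t-OB)*1e3).round(1),'rot err to bed tool',Ro.from_matrix(RT.T@R).as_rotvec().round(3),'F tool',(R.T@s['contact_force']).round(1),'w',round(float(s['grip_width']),4),'gf',s['grasp_force'])
E
python3 m.py | sed -n '/====/,$p'
python3 - <<'E'
from pl import *
d=down(YB+np.pi)
s=plan([.5,-.3,.44],Ro.from_euler('xyz',[np.pi,0,.46+1.48]).as_matrix())
s=plan([.50,.0,.42],d,8,s)
s=plan(bedp(.035,-.02,.20),RT,8,s)
E
```

```text
====
[ 0.4941  0.2007 -0.0943  0.0211] [[-1.0645 -0.7515]
 [ 1.1191 -0.3668]
 [-0.7293  0.4768]
 [ 0.6535  0.8353]
 [-0.0726 -0.0991]
 [ 0.0958 -0.0904]]
off [[70.2427 -2.2941 20.8695]]
off [[ 71.9515 -39.2958  20.0726]]
off [[ -0.5456 -38.9768  21.2186]]
off [[-3.2531  1.8552 22.4811]]
jaw [[121.835   54.5224  22.6306]]
jaw [[21.2115 57.4569 22.8792]]
move [0.2   0.304 0.138] perrow mm 48.67748449539347 deg 10.594128971336172
[0.039, -0.023, -0.017, -0.0, -0.0, -0.185]
[0.043, -0.015, -0.017, -0.0, -0.0, -0.185]
[0.045, -0.007, -0.017, -0.0, -0.0, -0.185]
[0.046, 0.001, -0.017, -0.0, -0.0, -0.185]
[0.045, 0.01, -0.017, -0.0, -0.0, -0.185]
[0.042, 0.018, -0.017, -0.0, -0.0, -0.185]
[0.038, 0.025, -0.017, -0.0, -0.0, -0.185]
[0.033, 0.032, -0.017, -0.0, -0.0, -0.185]
move [ 0.    0.3  -0.02] perrow mm 37.58324094593227 deg 7.930623080394268
[0.035, 0.014, 0.003, 0.0, 0.0, -0.138]
[0.033, 0.018, 0.003, 0.0, 0.0, -0.138]
[0.03, 0.023, 0.003, 0.0, 0.0, -0.138]
[0.027, 0.026, 0.003, 0.0, 0.0, -0.138]
[0.023, 0.03, 0.003, 0.0, 0.0, -0.138]
[0.018, 0.033, 0.003, 0.0, 0.0, -0.138]
[0.014, 0.035, 0.003, 0.0, 0.0, -0.138]
[0.009, 0.036, 0.003, 0.0, 0.0, -0.138]
move [-0.06   0.186 -0.179] perrow mm 33.109217515677194 deg 3.125
[0.01, 0.022, 0.022, 0.0, -0.055, -0.0]
[0.011, 0.022, 0.022, 0.0, -0.055, -0.0]
[0.012, 0.022, 0.021, 0.0, -0.055, -0.0]
[0.013, 0.022, 0.02, 0.0, -0.055, -0.0]
[0.014, 0.022, 0.02, 0.0, -0.055, -0.0]
[0.015, 0.022, 0.019, 0.0, -0.055, -0.0]
[0.016, 0.022, 0.018, 0.0, -0.055, -0.0]
[0.017, 0.022, 0.017, 0.0, -0.055, -0.0]
```

Call:
step_arm:
  rows:
    - [0.039, -0.023, -0.017, 0, 0, -0.185, 0.062]
    - [0.043, -0.015, -0.017, 0, 0, -0.185, 0.062]
    - [0.045, -0.007, -0.017, 0, 0, -0.185, 0.062]
    - [0.046, 0.001, -0.017, 0, 0, -0.185, 0.062]
    - [0.045, 0.01, -0.017, 0, 0, -0.185, 0.062]
    - [0.042, 0.018, -0.017, 0, 0, -0.185, 0.062]
    - [0.038, 0.025, -0.017, 0, 0, -0.185, 0.062]
    - [0.033, 0.032, -0.017, 0, 0, -0.185, 0.062]
  grip_force: 25

```text
t: 1.1
tcp_pos: [0.5023, -0.2983, 0.4391]
orientation: [-3.141, -0.0, 1.947]
contact_force: [0.3, -0.5, -0.5]
grip_width: 0.0622
grasp_force: 0.0
```

Call:
step_arm:
  rows:
    - [0.035, 0.014, 0.003, 0, 0, -0.138, 0.062]
    - [0.033, 0.018, 0.003, 0, 0, -0.138, 0.062]
    - [0.03, 0.023, 0.003, 0, 0, -0.138, 0.062]
    - [0.027, 0.026, 0.003, 0, 0, -0.138, 0.062]
    - [0.023, 0.03, 0.003, 0, 0, -0.138, 0.062]
    - [0.018, 0.033, 0.003, 0, 0, -0.138, 0.062]
    - [0.014, 0.035, 0.003, 0, 0, -0.138, 0.062]
    - [0.009, 0.036, 0.003, 0, 0, -0.138, 0.062]

```text
t: 2.1
tcp_pos: [0.5008, 0.0023, 0.4145]
orientation: [-3.141, -0.0, 3.049]
contact_force: [-0.2, 0.6, 1.7]
grip_width: 0.0624
grasp_force: 0.0
```

```bash
python3 - <<'E'
from pl import *
st()
s=plan(bedp(.035,-.0195,.20),RT,8)
E
```

```text
{'t': 2.1, 'qpos': [0.4659, 0.0926, -0.6345, 1.8086, 0.0576, 1.2591, 1.2942], 'tcp_pos': [0.5008, 0.0023, 0.4145], 'orientation': [-3.1415, -0.0003, 3.0493], 'contact_force': [-0.1579, 0.563, 1.7194], 'grip_width': 0.0624, 'grasp_force': 0.0}
move [-0.061  0.184 -0.173] perrow mm 32.50712942736235 deg 3.127033351179505
[0.01, 0.022, 0.022, 0.0, -0.055, 0.0]
[0.011, 0.022, 0.021, 0.0, -0.055, 0.0]
[0.012, 0.022, 0.02, 0.0, -0.055, 0.0]
[0.013, 0.022, 0.02, 0.0, -0.055, 0.0]
[0.014, 0.022, 0.019, 0.0, -0.055, 0.0]
[0.015, 0.022, 0.018, 0.0, -0.055, 0.0]
[0.016, 0.022, 0.017, 0.0, -0.055, 0.0]
[0.017, 0.022, 0.016, 0.0, -0.055, 0.0]
```

Call:
step_arm:
  rows:
    - [0.01, 0.022, 0.022, 0, -0.055, 0, 0.062]
    - [0.011, 0.022, 0.021, 0, -0.055, 0, 0.062]
    - [0.012, 0.022, 0.02, 0, -0.055, 0, 0.062]
    - [0.013, 0.022, 0.02, 0, -0.055, 0, 0.062]
    - [0.014, 0.022, 0.019, 0, -0.055, 0, 0.062]
    - [0.015, 0.022, 0.018, 0, -0.055, 0, 0.062]
    - [0.016, 0.022, 0.017, 0, -0.055, 0, 0.062]
    - [0.017, 0.022, 0.016, 0, -0.055, 0, 0.062]

```text
t: 3.1
tcp_pos: [0.441, 0.1831, 0.243]
orientation: [3.142, 0.439, 3.044]
contact_force: [1.2, -0.7, 0.7]
grip_width: 0.0619
grasp_force: 0.0
```

```bash
python3 - <<'E'
from pl import *
tobed(); st(); a=snap('side');b=snap('top')
o=np.zeros((600,800,3),np.uint8)
o[:,:400]=cv2.resize(a['pixels'][180:330,130:230],(400,600),interpolation=2); o[:,400:]=cv2.resize(b['pixels'][130:250,120:200],(400,600),interpolation=2)
cv2.imwrite('pics/g1.png',o)
E
```

```text
t 3.1 tcp in bed mm [ 37.3 -22.5 201.1] rot err to bed tool [ 0.001 -0.003  0.003] F tool [-1.4 -0.6 -0.1] w 0.0619 gf 0.0
{'t': 3.1, 'qpos': [0.0944, 0.1156, -0.8243, 2.2728, 0.7466, 0.607, 0.1749], 'tcp_pos': [0.441, 0.1831, 0.243], 'orientation': [3.1416, 0.4391, 3.0444], 'contact_force': [1.191, -0.7244, 0.6595], 'grip_width': 0.0619, 'grasp_force': 0.0}
```

View pics/g1.png

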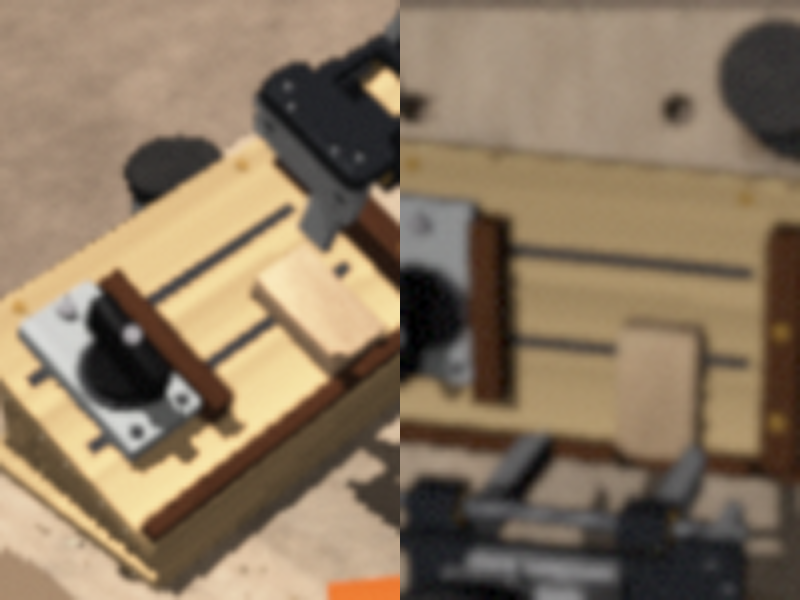

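The gripper is above the off-cut: top-view finger tips at about (148,219) and (178,221), off-cut centre at (171,208). The tips stand higher, so they appear shifted to the left; I check that with the projection.

```bash
python3 - <<'E'
from pl import *
b=snap('top');a=snap('side');s=sensors.read_state();t=np.array(s['tcp_pos']);R=Ro.from_euler('xyz',s['orientation']).as_matrix()
for sg in(-1,1):
    P=t+R@[0,sg*.031,.097]; print(sg,proj(b,P),proj(a,P))
    print(' crop top',(proj(b,P)-[120,130])*5+[400,0],' crop side',(proj(a,P)-[130,180])*4)
plan(bedp(.035,-.0195,.101),RT,8)
E
```

```text
-1 [[176.5732 222.0922]] [[229.4612 225.109 ]]
 crop top [[682.866  460.4608]]  crop side [[397.8448 180.4359]]
1 [[150.3976 219.4223]] [[209.6559 238.9425]]
 crop top [[551.9879 447.1116]]  crop side [[318.6238 235.77  ]]
move [ 0.04  -0.    -0.092] perrow mm 12.556768598715575 deg 0.014235993676575442
[0.0, 0.0, 0.013, -0.0, -0.0, -0.0]
[0.0, 0.0, 0.013, -0.0, -0.0, -0.0]
[0.0, 0.0, 0.013, -0.0, -0.0, -0.0]
[0.0, 0.0, 0.013, -0.0, -0.0, -0.0]
[0.0, 0.0, 0.013, -0.0, -0.0, -0.0]
[0.0, 0.0, 0.013, -0.0, -0.0, -0.0]
[0.0, 0.0, 0.013, -0.0, -0.0, -0.0]
[0.0, 0.0, 0.013, -0.0, -0.0, -0.0]
```

The projected tips agree with the picture in the top view, and the side view is about 2 px low, the same bias as before. I descend and grasp.

Call:
step_arm:
  rows:
    - [0, 0, 0.013, 0, 0, 0, 0.062]
    - [0, 0, 0.013, 0, 0, 0, 0.062]
    - [0, 0, 0.013, 0, 0, 0, 0.062]
    - [0, 0, 0.013, 0, 0, 0, 0.062]
    - [0, 0, 0.013, 0, 0, 0, 0.062]
    - [0, 0, 0.013, 0, 0, 0, 0.062]
    - [0, 0, 0.012, 0, 0, 0, 0.062]
    - [0, 0, 0.008, 0, 0, 0, 0.062]

```text
t: 4.3
tcp_pos: [0.4836, 0.1774, 0.1549]
orientation: [-3.14, 0.437, 3.043]
contact_force: [0.3, 0.0, -0.7]
grip_width: 0.0621
grasp_force: 0.0
```

Call:
step_arm:
  rows:
    - [0, 0, 0, 0, 0, 0, 0.03]
    - [0, 0, 0, 0, 0, 0, 0.03]
    - [0, 0, 0, 0, 0, 0, 0.03]
    - [0, 0, 0, 0, 0, 0, 0.03]
    - [0, 0, 0, 0, 0, 0, 0.03]
    - [0, 0, 0, 0, 0, 0, 0.03]
    - [0, 0, 0, 0, 0, 0, 0.03]
    - [0, 0, 0, 0, 0, 0, 0.03]

```text
t: 5.3
tcp_pos: [0.4828, 0.1784, 0.1552]
orientation: [-3.141, 0.438, 3.045]
contact_force: [-2.9, -1.2, 6.9]
grip_width: 0.0392
grasp_force: 24.9
```

```bash
python3 - <<'E'
from pl import *
tobed()
s0=sensors.read_state();up=np.array(s0['tcp_pos'])+RT@[0,0,-.16]
print(up)
s=plan(up,RT,8)
s=plan([.60,.0,.30],down(YB+np.pi),8,s)
s=plan([.635,-.108,.16],down(YB+np.pi),8,s)
E
```

```text
t 5.3 tcp in bed mm [ 38.3 -23.2 103.7] rot err to bed tool [ 0.002 -0.002  0.002] F tool [-0.4 -1.5 -7.4] w 0.0392 gf 24.94333952665329
[0.4155 0.1848 0.3002]
move [-0.067  0.006  0.145] perrow mm 20.0 deg 0.02535503625523734
[-0.0, -0.0, -0.02, -0.0, 0.0, -0.0]
[-0.0, -0.0, -0.02, -0.0, 0.0, -0.0]
[-0.0, -0.0, -0.02, -0.0, 0.0, -0.0]
[-0.0, -0.0, -0.02, -0.0, 0.0, -0.0]
[-0.0, -0.0, -0.02, -0.0, 0.0, -0.0]
[-0.0, -0.0, -0.02, -0.0, 0.0, -0.0]
[-0.0, -0.0, -0.02, -0.0, 0.0, -0.0]
[-0.0, -0.0, -0.02, -0.0, 0.0, -0.0]
move [ 0.185 -0.185 -0.   ] perrow mm 32.64065992618403 deg 3.125
[-0.023, -0.021, 0.011, -0.0, 0.055, 0.0]
[-0.023, -0.021, 0.009, -0.0, 0.055, 0.0]
[-0.024, -0.021, 0.008, -0.0, 0.055, 0.0]
[-0.024, -0.021, 0.007, -0.0, 0.055, 0.0]
[-0.025, -0.021, 0.005, -0.0, 0.055, 0.0]
[-0.025, -0.021, 0.004, -0.0, 0.055, 0.0]
[-0.025, -0.021, 0.003, -0.0, 0.055, 0.0]
[-0.025, -0.021, 0.001, -0.0, 0.055, 0.0]
move [ 0.035 -0.108 -0.14 ] perrow mm 22.530881585060094 deg 0.0
[-0.006, -0.013, 0.017, 0.0, 0.0, 0.0]
[-0.006, -0.013, 0.018, 0.0, 0.0, 0.0]
[-0.006, -0.013, 0.018, 0.0, 0.0, 0.0]
[-0.006, -0.013, 0.018, 0.0, 0.0, 0.0]
[-0.006, -0.013, 0.018, 0.0, 0.0, 0.0]
[-0.006, -0.013, 0.018, 0.0, 0.0, 0.0]
[-0.006, -0.013, 0.018, 0.0, 0.0, 0.0]
[-0.006, -0.013, 0.018, 0.0, 0.0, 0.0]
```

Call:
step_arm:
  rows:
    - [0, 0, -0.02, 0, 0, 0, 0.03]
    - [0, 0, -0.02, 0, 0, 0, 0.03]
    - [0, 0, -0.02, 0, 0, 0, 0.03]
    - [0, 0, -0.02, 0, 0, 0, 0.03]
    - [0, 0, -0.02, 0, 0, 0, 0.03]
    - [0, 0, -0.02, 0, 0, 0, 0.03]
    - [0, 0, -0.02, 0, 0, 0, 0.03]
    - [0, 0, -0.02, 0, 0, 0, 0.03]

```text
t: 6.3
tcp_pos: [0.4147, 0.1851, 0.3003]
orientation: [-3.141, 0.437, 3.045]
contact_force: [-0.6, 0.6, -0.4]
grip_width: 0.0398
grasp_force: 25.0
```

Call:
step_arm:
  rows:
    - [-0.023, -0.021, 0.011, 0, 0.055, 0, 0.03]
    - [-0.023, -0.021, 0.009, 0, 0.055, 0, 0.03]
    - [-0.024, -0.021, 0.008, 0, 0.055, 0, 0.03]
    - [-0.024, -0.021, 0.007, 0, 0.055, 0, 0.03]
    - [-0.025, -0.021, 0.005, 0, 0.055, 0, 0.03]
    - [-0.025, -0.021, 0.004, 0, 0.055, 0, 0.03]
    - [-0.025, -0.021, 0.003, 0, 0.055, 0, 0.03]
    - [-0.025, -0.021, 0.001, 0, 0.055, 0, 0.03]

```text
t: 7.3
tcp_pos: [0.6, -0.0025, 0.3002]
orientation: [-3.141, -0.005, 3.044]
contact_force: [0.1, -0.2, -0.2]
grip_width: 0.0395
grasp_force: 25.0
```

```bash
python3 - <<'E'
from pl import *
st()
s=plan([.635,-.108,.16],down(YB+np.pi),8)
E
```

```text
{'t': 7.3, 'qpos': [0.383, 0.3706, -0.6143, 1.7482, 0.235, 1.1022, 1.1662], 'tcp_pos': [0.6, -0.0025, 0.3002], 'orientation': [-3.1412, -0.0049, 3.0444], 'contact_force': [0.0884, -0.2337, -0.1979], 'grip_width': 0.0395, 'grasp_force': 24.9531}
move [ 0.035 -0.105 -0.14 ] perrow mm 22.361582946807022 deg 0.04101388843191435
[-0.006, -0.013, 0.018, -0.0, -0.001, -0.0]
[-0.006, -0.013, 0.018, -0.0, -0.001, -0.0]
[-0.006, -0.013, 0.018, -0.0, -0.001, -0.0]
[-0.006, -0.013, 0.018, -0.0, -0.001, -0.0]
[-0.006, -0.013, 0.018, -0.0, -0.001, -0.0]
[-0.006, -0.013, 0.018, -0.0, -0.001, -0.0]
[-0.006, -0.013, 0.018, -0.0, -0.001, -0.0]
[-0.006, -0.013, 0.018, -0.0, -0.001, -0.0]
```

Call:
step_arm:
  rows:
    - [-0.006, -0.013, 0.018, 0, 0, 0, 0.03]
    - [-0.006, -0.013, 0.018, 0, 0, 0, 0.03]
    - [-0.006, -0.013, 0.018, 0, 0, 0, 0.03]
    - [-0.006, -0.013, 0.018, 0, 0, 0, 0.03]
    - [-0.006, -0.013, 0.018, 0, 0, 0, 0.03]
    - [-0.006, -0.013, 0.018, 0, 0, 0, 0.03]
    - [-0.006, -0.013, 0.018, 0, 0, 0, 0.03]
    - [-0.006, -0.013, 0.016, 0, 0, 0, 0.03]

```text
t: 8.3
tcp_pos: [0.637, -0.1109, 0.157]
orientation: [-3.141, -0.003, 3.044]
contact_force: [1.0, 0.1, 0.1]
grip_width: 0.0397
grasp_force: 25.0
```

Call:
step_arm:
  rows:
    - [0, 0, 0.012, 0, 0, 0, 0.03]
    - [0, 0, 0.012, 0, 0, 0, 0.03]
    - [0, 0, 0.012, 0, 0, 0, 0.03]
    - [0, 0, 0.008, 0, 0, 0, 0.03]
    - [0, 0, 0, 0, 0, 0, 0.03]
    - [0, 0, 0, 0, 0, 0, 0.06]
    - [0, 0, 0, 0, 0, 0, 0.06]
    - [0, 0, 0, 0, 0, 0, 0.06]

```text
t: 9.3
tcp_pos: [0.6368, -0.11, 0.1146]
orientation: [-3.141, -0.002, 3.044]
contact_force: [0.1, -0.0, -0.7]
grip_width: 0.0597
grasp_force: 0.0
```

```bash
python3 - <<'E'
from pl import *
st()
up=np.array(sensors.read_state()['tcp_pos'])+[0,0,.16]
s=plan(up,down(YB+np.pi),8)
s=plan([.537,-.304,.20],down(-.138+np.pi),8,s)
E
```

```text
{'t': 9.3, 'qpos': [0.4358, 0.6394, -0.4951, 1.7807, 0.3973, 0.8244, 1.222], 'tcp_pos': [0.6368, -0.11, 0.1146], 'orientation': [-3.1409, -0.0023, 3.0442], 'contact_force': [0.1222, -0.04, -0.7302], 'grip_width': 0.0597, 'grasp_force': 0.0}
move [0.   0.   0.16] perrow mm 20.000000000000004 deg 0.028274336548790694
[0.0, -0.0, -0.02, -0.0, -0.0, -0.0]
[0.0, -0.0, -0.02, -0.0, -0.0, -0.0]
[0.0, -0.0, -0.02, -0.0, -0.0, -0.0]
[0.0, -0.0, -0.02, -0.0, -0.0, -0.0]
[0.0, -0.0, -0.02, -0.0, -0.0, -0.0]
[0.0, -0.0, -0.02, -0.0, -0.0, -0.0]
[0.0, -0.0, -0.02, -0.0, -0.0, -0.0]
[0.0, -0.0, -0.02, -0.0, -0.0, -0.0]
move [-0.1   -0.194 -0.075] perrow mm 28.820001897721223 deg 0.3132018089174005
[0.01, -0.025, 0.009, -0.0, -0.0, 0.005]
[0.01, -0.025, 0.009, -0.0, -0.0, 0.005]
[0.01, -0.025, 0.009, -0.0, -0.0, 0.005]
[0.01, -0.025, 0.009, -0.0, -0.0, 0.005]
[0.01, -0.026, 0.009, -0.0, -0.0, 0.005]
[0.009, -0.026, 0.009, -0.0, -0.0, 0.005]
[0.009, -0.026, 0.009, -0.0, -0.0, 0.005]
[0.009, -0.026, 0.009, -0.0, -0.0, 0.005]
```

Call:
step_arm:
  rows:
    - [0, 0, -0.02, 0, 0, 0, 0.06]
    - [0, 0, -0.02, 0, 0, 0, 0.06]
    - [0, 0, -0.02, 0, 0, 0, 0.09]
    - [0, 0, -0.02, 0, 0, 0, 0.09]
    - [0, 0, -0.02, 0, 0, 0, 0.09]
    - [0, 0, -0.02, 0, 0, 0, 0.09]
    - [0, 0, -0.02, 0, 0, 0, 0.09]
    - [0, 0, -0.02, 0, 0, 0, 0.09]

```text
t: 10.3
tcp_pos: [0.6371, -0.1099, 0.2756]
orientation: [-3.141, -0.003, 3.044]
contact_force: [0.2, -0.7, -0.9]
grip_width: 0.09
grasp_force: 0.0
```

Call:
step_arm:
  rows:
    - [0.01, -0.025, 0.009, 0, 0, 0.005, 0.09]
    - [0.01, -0.025, 0.009, 0, 0, 0.005, 0.09]
    - [0.01, -0.025, 0.009, 0, 0, 0.005, 0.09]
    - [0.01, -0.025, 0.009, 0, 0, 0.005, 0.09]
    - [0.01, -0.026, 0.009, 0, 0, 0.005, 0.09]
    - [0.009, -0.026, 0.009, 0, 0, 0.005, 0.09]
    - [0.009, -0.026, 0.009, 0, 0, 0.005, 0.09]
    - [0.009, -0.026, 0.009, 0, 0, 0.005, 0.09]

```text
t: 11.3
tcp_pos: [0.5362, -0.3054, 0.2021]
orientation: [-3.141, -0.003, 3.004]
contact_force: [-0.3, 0.6, -0.8]
grip_width: 0.0898
grasp_force: 0.0
```

```bash
python3 - <<'E'
from pl import *
st(); b=snap('top'); a=snap('side'); 
o=np.zeros((600,800,3),np.uint8)
o[:,:400]=cv2.resize(b['pixels'][130:235,245:315],(400,600),interpolation=2); o[:,400:]=cv2.resize(b['pixels'][150:255,320:390],(400,600),interpolation=2)
cv2.imwrite('pics/g2.png',o)
s=sensors.read_state();t=np.array(s['tcp_pos']);R=Ro.from_euler('xyz',s['orientation']).as_matrix()
for sg in(-1,1): print((proj(b,t+R@[0,sg*.045,.097])-[320,150])*5.714+[400,0])
E
```

```text
{'t': 11.3, 'qpos': [0.7945, 0.4833, -0.4973, 1.8029, 0.2823, 0.9285, 1.607], 'tcp_pos': [0.5362, -0.3054, 0.2021], 'orientation': [-3.1408, -0.0027, 3.0039], 'contact_force': [-0.2856, 0.5631, -0.7586], 'grip_width': 0.0898, 'grasp_force': 0.0}
[[759.4318 307.635 ]]
[[551.3994 277.1153]]
```

View pics/g2.png

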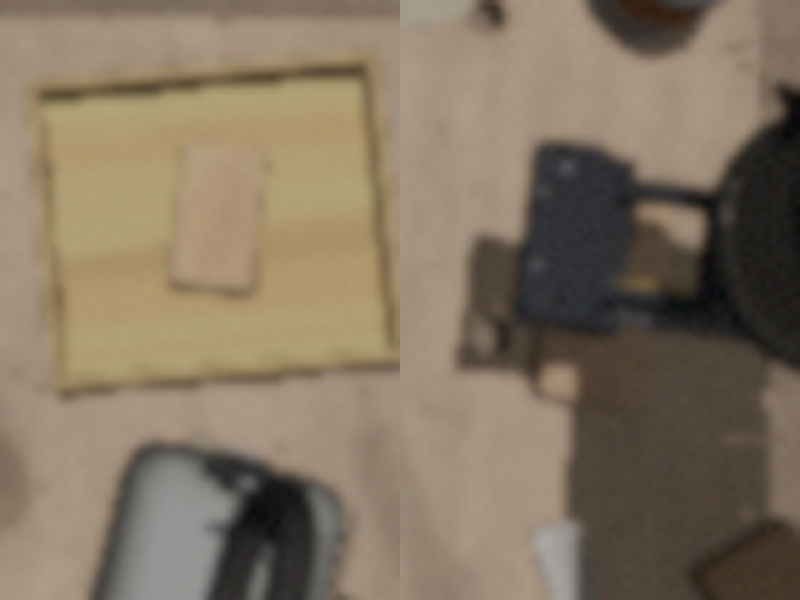

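The off-cut lies in the middle of the tray (left crop centre about (217,220)), and the gripper is over the block, whose lower end shows at (557,380) in the right crop. I lower and grasp.

Call:
step_arm:
  rows:
    - [0, 0, 0.015, 0, 0, 0, 0.09]
    - [0, 0, 0.015, 0, 0, 0, 0.09]
    - [0, 0, 0.015, 0, 0, 0, 0.09]
    - [0, 0, 0.015, 0, 0, 0, 0.09]
    - [0, 0, 0.015, 0, 0, 0, 0.09]
    - [0, 0, 0.012, 0, 0, 0, 0.09]
    - [0, 0, 0.008, 0, 0, 0, 0.09]
    - [0, 0, 0.003, 0, 0, 0, 0.09]

```text
t: 12.4
tcp_pos: [0.5367, -0.3038, 0.1042]
orientation: [-3.141, -0.003, 3.004]
contact_force: [0.1, 0.3, -0.4]
grip_width: 0.09
grasp_force: 0.0
```

Call:
step_arm:
  rows:
    - [0, 0, 0.002, 0, 0, 0, 0.04]
    - [0, 0, 0, 0, 0, 0, 0.04]
    - [0, 0, 0, 0, 0, 0, 0.04]
    - [0, 0, 0, 0, 0, 0, 0.04]
    - [0, 0, 0, 0, 0, 0, 0.04]
    - [0, 0, 0, 0, 0, 0, 0.04]
    - [0, 0, 0, 0, 0, 0, 0.04]
    - [0, 0, 0, 0, 0, 0, 0.04]

```text
t: 13.4
tcp_pos: [0.5368, -0.304, 0.1029]
orientation: [-3.141, -0.003, 3.004]
contact_force: [-1.3, -1.3, 5.5]
grip_width: 0.0515
grasp_force: 25.0
```

```bash
python3 - <<'E'
from pl import *
st(); R=Ro.from_euler('xyz',sensors.read_state()['orientation']).as_matrix()
s=plan([.52,-.30,.42],R,8)
s=plan([.50,0,.42],down(YB+np.pi),8,s)
E
```

```text
{'t': 13.4, 'qpos': [0.7483, 0.6089, -0.445, 1.8578, 0.3683, 0.759, 1.5352], 'tcp_pos': [0.5368, -0.304, 0.1029], 'orientation': [-3.1406, -0.0026, 3.0041], 'contact_force': [-1.2884, -1.2538, 5.5467], 'grip_width': 0.0515, 'grasp_force': 24.9548}
move [-0.017  0.004  0.317] perrow mm 39.70139522252028 deg 0.0
[0.002, 0.0, -0.04, -0.0, -0.0, -0.0]
[0.002, 0.0, -0.04, -0.0, -0.0, -0.0]
[0.002, 0.0, -0.04, -0.0, -0.0, -0.0]
[0.002, 0.0, -0.04, -0.0, -0.0, -0.0]
[0.002, 0.0, -0.04, -0.0, -0.0, -0.0]
[0.002, 0.0, -0.04, -0.0, -0.0, -0.0]
[0.002, 0.0, -0.04, -0.0, -0.0, -0.0]
[0.002, 0.0, -0.04, -0.0, -0.0, -0.0]
move [-0.02  0.3   0.  ] perrow mm 37.58324094593227 deg 0.30995029326908785
[0.008, 0.037, -0.0, -0.0, -0.0, -0.005]
[0.007, 0.037, -0.0, -0.0, -0.0, -0.005]
[0.007, 0.037, -0.0, -0.0, -0.0, -0.005]
[0.007, 0.037, -0.0, -0.0, -0.0, -0.005]
[0.007, 0.037, -0.0, -0.0, -0.0, -0.005]
[0.007, 0.037, -0.0, -0.0, -0.0, -0.005]
[0.006, 0.037, -0.0, -0.0, -0.0, -0.005]
[0.006, 0.037, -0.0, -0.0, -0.0, -0.005]
```

Call:
step_arm:
  rows:
    - [0.002, 0, -0.04, 0, 0, 0, 0.04]
    - [0.002, 0, -0.04, 0, 0, 0, 0.04]
    - [0.002, 0, -0.04, 0, 0, 0, 0.04]
    - [0.002, 0, -0.04, 0, 0, 0, 0.04]
    - [0.002, 0, -0.04, 0, 0, 0, 0.04]
    - [0.002, 0, -0.04, 0, 0, 0, 0.04]
    - [0.002, 0, -0.04, 0, 0, 0, 0.04]
    - [0.002, 0, -0.04, 0, 0, 0, 0.04]

```text
t: 14.4
tcp_pos: [0.5215, -0.3013, 0.4238]
orientation: [-3.141, -0.003, 3.004]
contact_force: [0.9, -0.8, -0.9]
grip_width: 0.0519
grasp_force: 25.0
```

Call:
step_arm:
  rows:
    - [0.008, 0.037, 0, 0, 0, -0.005, 0.04]
    - [0.007, 0.037, 0, 0, 0, -0.005, 0.04]
    - [0.007, 0.037, 0, 0, 0, -0.005, 0.04]
    - [0.007, 0.037, 0, 0, 0, -0.005, 0.04]
    - [0.007, 0.037, 0, 0, 0, -0.005, 0.04]
    - [0.007, 0.037, 0, 0, 0, -0.005, 0.04]
    - [0.006, 0.037, 0, 0, 0, -0.005, 0.04]
    - [0.006, 0.037, 0, 0, 0, -0.005, 0.04]

```text
t: 15.4
tcp_pos: [0.5022, 0.0002, 0.4225]
orientation: [-3.141, -0.003, 3.044]
contact_force: [0.2, 0.4, -0.1]
grip_width: 0.0517
grasp_force: 25.0
```

```bash
python3 - <<'E'
from pl import *
st(); a=snap('side');b=snap('top')
s=sensors.read_state();t=np.array(s['tcp_pos']);R=Ro.from_euler('xyz',s['orientation']).as_matrix()
P=[t+R@[sx*.05,sy*.026,.079] for sx,sy in((-1,-1),(-1,1),(1,1),(1,-1))]
u=proj(a,P);v=proj(b,P);print(u,v)
o=np.zeros((512,800,3),np.uint8)
def crop(d,c): x,y=np.clip(c.astype(int)-[50,64],0,[412,256]);print(x,y);return cv2.resize(d['pixels'][y:y+128,x:x+100],(400,512),interpolation=2)
o[:,:400]=crop(a,u.mean(0));o[:,400:]=crop(b,v.mean(0));cv2.imwrite('pics/g3.png',o)
plan(bedp(.060,-.01,.20),RT,8)
E
```

```text
{'t': 15.4, 'qpos': [0.5787, 0.1045, -0.7539, 1.7875, 0.0747, 1.2815, 1.2797], 'tcp_pos': [0.5022, 0.0002, 0.4225], 'orientation': [-3.1407, -0.0028, 3.0445], 'contact_force': [0.1905, 0.4497, -0.1479], 'grip_width': 0.0517, 'grasp_force': 24.9539}
[[247.5526 111.3172]
 [232.5316 118.385 ]
 [267.9594 130.063 ]
 [282.567  122.2386]] [[250.1166 183.6817]
 [222.0636 180.9572]
 [216.2531 235.2601]
 [244.6698 238.1089]]
207 56
183 145
move [-0.039  0.191 -0.171] perrow mm 32.38821024199228 deg 3.141878807447658
[0.007, 0.023, 0.021, 0.0, -0.055, 0.0]
[0.008, 0.023, 0.021, 0.0, -0.055, 0.0]
[0.009, 0.023, 0.021, 0.0, -0.055, 0.0]
[0.01, 0.023, 0.02, 0.0, -0.055, 0.0]
[0.011, 0.023, 0.019, 0.0, -0.055, 0.0]
[0.013, 0.023, 0.019, 0.0, -0.055, 0.0]
[0.014, 0.023, 0.018, 0.0, -0.055, 0.0]
[0.015, 0.023, 0.017, 0.0, -0.055, 0.0]
```

View pics/g3.png

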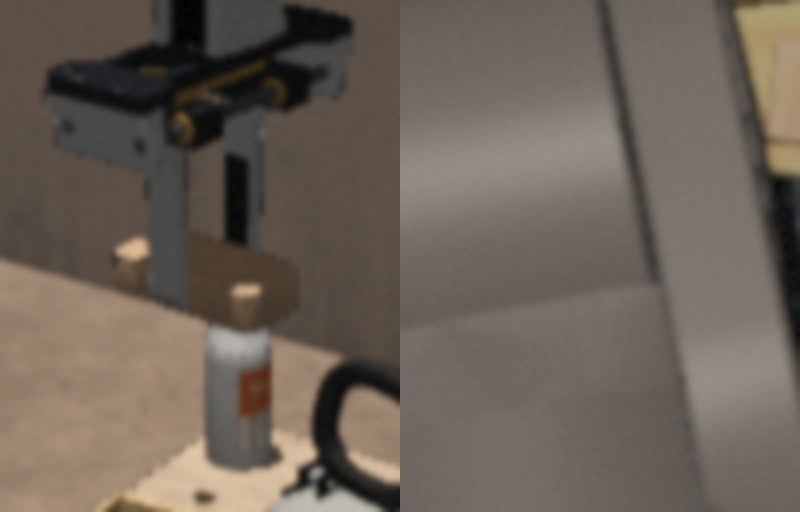

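The side crop shows the block held level under the fingers, its ends at about crop (115,250) and (262,290). It may sit a few mm toward its plain end, so I approach with spare room above the ledge and find the bed and then the ledge by touch.

Call:
step_arm:
  rows:
    - [0.007, 0.023, 0.021, 0, -0.055, 0, 0.04]
    - [0.008, 0.023, 0.021, 0, -0.055, 0, 0.04]
    - [0.009, 0.023, 0.021, 0, -0.055, 0, 0.04]
    - [0.01, 0.023, 0.02, 0, -0.055, 0, 0.04]
    - [0.011, 0.023, 0.019, 0, -0.055, 0, 0.04]
    - [0.013, 0.023, 0.019, 0, -0.055, 0, 0.04]
    - [0.014, 0.023, 0.018, 0, -0.055, 0, 0.04]
    - [0.01, 0.023, 0.017, 0, -0.055, 0, 0.04]

```text
t: 16.5
tcp_pos: [0.4687, 0.1871, 0.2525]
orientation: [-3.141, 0.439, 3.044]
contact_force: [1.7, -1.2, 0.2]
grip_width: 0.0521
grasp_force: 25.0
```

```bash
python3 - <<'E'
from pl import *
tobed(); st(); plan(bedp(.066,-.01,.110),RT,8)
E
```

```text
t 16.5 tcp in bed mm [ 66.  -15.9 198.2] rot err to bed tool [ 0.002 -0.003  0.003] F tool [-1.7 -1.   0.6] w 0.0521 gf 24.95402902364731
{'t': 16.5, 'qpos': [0.1585, 0.1601, -0.8731, 2.2119, 0.7635, 0.6444, 0.203], 'tcp_pos': [0.4687, 0.1871, 0.2525], 'orientation': [-3.141, 0.439, 3.0441], 'contact_force': [1.7102, -1.1714, 0.2071], 'grip_width': 0.0521, 'grasp_force': 24.954}
move [ 0.038  0.002 -0.08 ] perrow mm 11.047979112518297 deg 0.031827301155188316
[0.0, 0.001, 0.011, -0.0, 0.0, -0.0]
[0.0, 0.001, 0.011, -0.0, 0.0, -0.0]
[0.0, 0.001, 0.011, -0.0, 0.0, -0.0]
[0.0, 0.001, 0.011, -0.0, 0.0, -0.0]
[0.0, 0.001, 0.011, -0.0, 0.0, -0.0]
[0.0, 0.001, 0.011, -0.0, 0.0, -0.0]
[0.0, 0.001, 0.011, -0.0, 0.0, -0.0]
[-0.0, 0.001, 0.011, -0.0, 0.0, -0.0]
```

Call:
step_arm:
  rows:
    - [0, 0.001, 0.011, 0, 0, 0, 0.04]
    - [0, 0.001, 0.011, 0, 0, 0, 0.04]
    - [0, 0.001, 0.011, 0, 0, 0, 0.04]
    - [0, 0.001, 0.011, 0, 0, 0, 0.04]
    - [0, 0, 0.011, 0, 0, 0, 0.04]
    - [0, 0, 0.011, 0, 0, 0, 0.04]
    - [0, 0, 0.011, 0, 0, 0, 0.04]
    - [0, 0, 0.011, 0, 0, 0, 0.04]

```text
t: 17.5
tcp_pos: [0.5067, 0.1867, 0.1729]
orientation: [-3.14, 0.437, 3.044]
contact_force: [-0.1, -1.0, -0.7]
grip_width: 0.0522
grasp_force: 25.0
```

Call:
step_arm:
  rows:
    - [0, 0, 0.002, 0, 0, 0, 0.04]
    - [0, 0, 0.001, 0, 0, 0, 0.04]
    - [0, 0, 0.001, 0, 0, 0, 0.04]
    - [0, 0, 0.001, 0, 0, 0, 0.04]
    - [0, 0, 0, 0, 0, 0, 0.04]
    - [0, 0, 0, 0, 0, 0, 0.04]
    - [0, 0, 0, 0, 0, 0, 0.04]
    - [0, 0, 0, 0, 0, 0, 0.04]

```text
t: 18.5
tcp_pos: [0.5085, 0.1871, 0.169]
orientation: [-3.141, 0.437, 3.045]
contact_force: [-0.4, -0.2, -0.6]
grip_width: 0.052
grasp_force: 25.0
```

```bash
python3 - <<'E'
from pl import *
tobed()
E
```

```text
t 18.5 tcp in bed mm [ 66.5 -12.1 105.7] rot err to bed tool [ 0.002 -0.001  0.002] F tool [ 0.6 -0.2  0.4] w 0.052 gf 24.95427042245865
```

Call:
step_arm:
  rows:
    - [0, 0, 0.001, 0, 0, 0, 0.04]
    - [0, 0, 0.001, 0, 0, 0, 0.04]
    - [0, 0, 0.0005, 0, 0, 0, 0.04]
    - [0, 0, 0.0005, 0, 0, 0, 0.04]
    - [0, 0, 0, 0, 0, 0, 0.04]
    - [0, 0, 0, 0, 0, 0, 0.04]
    - [0, 0, 0, 0, 0, 0, 0.04]
    - [0, 0, 0, 0, 0, 0, 0.04]

```text
t: 19.5
tcp_pos: [0.5096, 0.1871, 0.167]
orientation: [-3.14, 0.439, 3.045]
contact_force: [-16.0, -4.8, 25.8]
grip_width: 0.0516
grasp_force: 25.0
```

```bash
python3 - <<'E'
from pl import *
tobed()
E
```

```text
t 19.5 tcp in bed mm [ 66.7 -12.1 103.5] rot err to bed tool [ 0.003 -0.002  0.002] F tool [  3.   -6.4 -29.9] w 0.0516 gf 25.006402730941772
```

Call:
step_arm:
  rows:
    - [0, 0, -0.0012, 0, 0, 0, 0.04]
    - [0.002, 0, 0, 0, 0, 0, 0.04]
    - [0.002, 0, 0, 0, 0, 0, 0.04]
    - [0.001, 0, 0, 0, 0, 0, 0.04]
    - [0.001, 0, 0, 0, 0, 0, 0.04]
    - [0.001, 0, 0, 0, 0, 0, 0.04]
    - [0.001, 0, 0, 0, 0, 0, 0.04]
    - [0, 0, 0, 0, 0, 0, 0.04]

```text
t: 20.5
tcp_pos: [0.5019, 0.1877, 0.1639]
orientation: [-3.141, 0.437, 3.045]
contact_force: [-0.0, -0.1, -1.3]
grip_width: 0.0518
grasp_force: 25.0
```

```bash
python3 - <<'E'
from pl import *
tobed()
E
```

```text
t 20.5 tcp in bed mm [ 58.4 -12.1 103.9] rot err to bed tool [ 0.002 -0.001  0.002] F tool [ 0.6 -0.1  1.2] w 0.0518 gf 24.96162325143814
```

Nominal foot is at 8 mm from the ledge; I continue gently toward it.

Call:
step_arm:
  rows:
    - [0.001, 0, 0, 0, 0, 0, 0.04]
    - [0.001, 0, 0, 0, 0, 0, 0.04]
    - [0.001, 0, 0, 0, 0, 0, 0.04]
    - [0.001, 0, 0, 0, 0, 0, 0.04]
    - [0.0005, 0, 0, 0, 0, 0, 0.04]
    - [0, 0, 0, 0, 0, 0, 0.04]
    - [0, 0, 0, 0, 0, 0, 0.04]
    - [0, 0, 0, 0, 0, 0, 0.04]

```text
t: 21.5
tcp_pos: [0.498, 0.1881, 0.162]
orientation: [-3.141, 0.437, 3.045]
contact_force: [0.7, -0.8, -1.1]
grip_width: 0.0521
grasp_force: 25.0
```

```bash
python3 - <<'E'
from pl import *
tobed()
E
```

```text
t 21.5 tcp in bed mm [ 54.  -12.1 103.9] rot err to bed tool [ 0.002 -0.001  0.002] F tool [-0.2 -0.7  1.3] w 0.0521 gf 24.961471259593964
```

Call:
step_arm:
  rows:
    - [0.001, 0, 0, 0, 0, 0, 0.04]
    - [0.001, 0, 0, 0, 0, 0, 0.04]
    - [0.001, 0, 0, 0, 0, 0, 0.04]
    - [0.0005, 0, 0, 0, 0, 0, 0.04]
    - [0, 0, 0, 0, 0, 0, 0.04]
    - [0, 0, 0, 0, 0, 0, 0.04]
    - [0, 0, 0, 0, 0, 0, 0.04]
    - [0, 0, 0, 0, 0, 0, 0.04]

```text
t: 22.5
tcp_pos: [0.4948, 0.1884, 0.1605]
orientation: [-3.141, 0.437, 3.045]
contact_force: [1.0, 0.2, -0.3]
grip_width: 0.0519
grasp_force: 25.0
```

```bash
python3 - <<'E'
from pl import *
tobed()
E
```

```text
t 22.5 tcp in bed mm [ 50.5 -12.1 103.9] rot err to bed tool [ 0.002 -0.001  0.002] F tool [-0.7  0.3  0.7] w 0.0519 gf 24.96151775121689
```

Call:
step_arm:
  rows:
    - [0.001, 0, 0, 0, 0, 0, 0.04]
    - [0.001, 0, 0, 0, 0, 0, 0.04]
    - [0.0005, 0, 0, 0, 0, 0, 0.04]
    - [0.0005, 0, 0, 0, 0, 0, 0.04]
    - [0, 0, 0, 0, 0, 0, 0.04]
    - [0, 0, 0, 0, 0, 0, 0.04]
    - [0, 0, 0, 0, 0, 0, 0.04]
    - [0, 0, 0, 0, 0, 0, 0.04]

```text
t: 23.5
tcp_pos: [0.4921, 0.1887, 0.1592]
orientation: [-3.141, 0.437, 3.045]
contact_force: [1.1, -0.6, -1.5]
grip_width: 0.0517
grasp_force: 25.0
```

```bash
python3 - <<'E'
from pl import *
tobed(); b=snap('top');a=snap('side')
o=np.zeros((560,800,3),np.uint8)
o[:,:400]=cv2.resize(b['pixels'][140:238,115:185],(400,560),interpolation=2); o[:,400:]=cv2.resize(a['pixels'][210:308,160:230],(400,560),interpolation=2)
cv2.imwrite('pics/g4.png',o)
E
```

```text
t 23.5 tcp in bed mm [ 47.5 -12.1 103.9] rot err to bed tool [ 0.002 -0.001  0.002] F tool [-0.4 -0.5  1.8] w 0.0517 gf 24.96145337820053
```

View pics/g4.png

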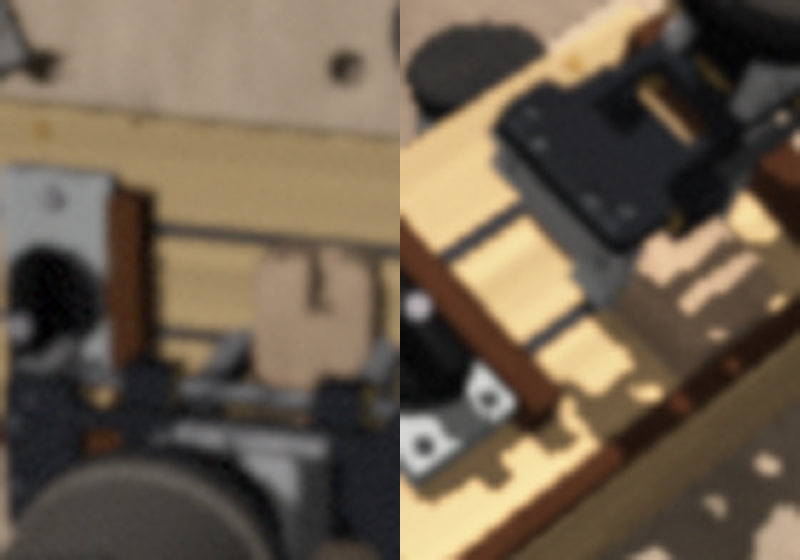

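The slotted end is up the slope, its upper edge at top pixel about (170,183). I work out its bed x by casting that ray onto the plane 24 mm above the bed.

```bash
python3 - <<'E'
from pl import *
b=snap('top')
c,v=rays(b,[(115+x/5.714,140+y/5.714) for x,y in((262,246),(315,250),(372,262))])
n=RBED[:,2];p0=bedp(0,0,.024)
for w in v:
    P=c+w*((p0-c)@n/(w@n)); print((RBED.T@(P-OB)*1e3).round(1))
E
```

```text
[101.3   6.6  24. ]
[101.9 -16.7  24. ]
[ 99.  -41.8  24. ]
```

The foot stands about 1 mm from the ledge. I release and retreat along the bed normal.

Call:
step_arm:
  rows:
    - [0, 0, 0.0004, 0, 0, 0, 0.064]
    - [0, 0, 0, 0, 0, 0, 0.064]
    - [0, 0, 0, 0, 0, 0, 0.064]
    - [0, 0, 0, 0, 0, 0, 0.064]
    - [0, 0, -0.01, 0, 0, 0, 0.064]
    - [0, 0, -0.025, 0, 0, 0, 0.064]
    - [0, 0, -0.035, 0, 0, 0, 0.064]
    - [0, 0, -0.03, 0, 0, 0, 0.05]

```text
t: 24.65
tcp_pos: [0.4495, 0.1931, 0.2503]
orientation: [-3.141, 0.437, 3.045]
contact_force: [0.0, 0.5, -0.3]
grip_width: 0.0571
grasp_force: 0.0
```

```bash
python3 - <<'E'
from pl import *
tobed(); a=snap('side');b=snap('top')
jaw=.019
s=plan(bedp(.07,.115-jaw,.20),RT,8)
I=b['pixels']; o=np.zeros((560,800,3),np.uint8)
o[:,:400]=cv2.resize(I[150:234,105:165],(400,560),interpolation=2); o[:,400:]=cv2.resize(I[150:234,150:210],(400,560),interpolation=2)
cv2.imwrite('pics/g5.png',o)
# ---- knob from dark mask within carriage area (top view)
g=cv2.cvtColor(I,cv2.COLOR_BGR2GRAY); m=((g<45)).astype(np.uint8); m[:,:108]=0;m[:,140:]=0;m[:165]=0;m[212:]=0
n,l,stt,c=cv2.connectedComponentsWithStats(m); i=1+np.argmax(stt[1:,4]); print(stt[i],c[i])
print('expected knob px',proj(b,[bedp(.07,.096,z) for z in(.029,.059)]))
E
```

```text
t 24.65 tcp in bed mm [ 47.2 -11.7 204.5] rot err to bed tool [ 0.002 -0.001  0.002] F tool [0.2 0.5 0.3] w 0.0571 gf 0.0
move [0.032 0.105 0.004] perrow mm 13.684545406257135 deg 0.038309251143984514
[-0.003, 0.013, 0.001, -0.0, 0.001, -0.0]
[-0.003, 0.013, 0.001, -0.0, 0.001, -0.0]
[-0.003, 0.013, 0.001, -0.0, 0.001, -0.0]
[-0.003, 0.013, 0.001, -0.0, 0.001, -0.0]
[-0.003, 0.013, 0.001, -0.0, 0.001, -0.0]
[-0.003, 0.013, 0.001, -0.0, 0.001, -0.0]
[-0.003, 0.013, 0.001, -0.0, 0.001, -0.0]
[-0.003, 0.013, 0.001, -0.0, 0.001, -0.0]
[117 184  16  22 236] [123.5678 193.4534]
expected knob px [[125.0281 191.8904]
 [120.3118 196.0444]]
```

View pics/g5.png

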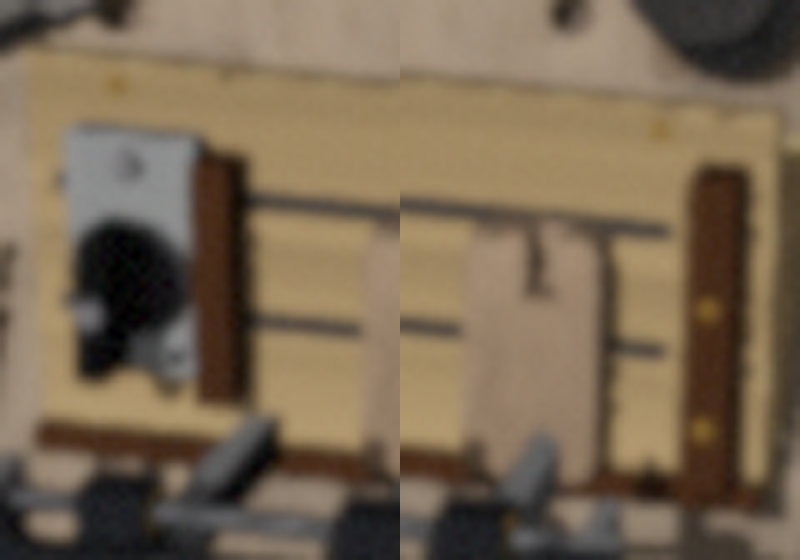

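The block lies on the bed with its foot at the ledge and its slot up the slope. The knob (dark centroid at top (124,193)) sits where I expected for a jaw value of about 0.019. I move over it, go down and grip the bar.

Call:
step_arm:
  rows:
    - [-0.003, 0.014, 0, 0, 0, 0, 0.05]
    - [-0.003, 0.014, 0, 0, 0, 0, 0.05]
    - [-0.003, 0.014, 0, 0, 0, 0, 0.05]
    - [-0.003, 0.014, 0, 0, 0, 0, 0.05]
    - [-0.003, 0.013, 0, 0, 0, 0, 0.05]
    - [-0.003, 0.013, 0, 0, 0, 0, 0.05]
    - [-0.003, 0.013, 0, 0, 0, 0, 0.05]
    - [-0.002, 0.013, 0, 0, 0, 0, 0.05]

```text
t: 25.75
tcp_pos: [0.4816, 0.2992, 0.2592]
orientation: [-3.141, 0.437, 3.044]
contact_force: [-0.1, -0.6, 0.0]
grip_width: 0.05
grasp_force: 0.0
```

```bash
python3 - <<'E'
from pl import *
tobed(); plan(bedp(.07,.096,.131),RT,8)
E
```

```text
t 25.75 tcp in bed mm [ 70.9  96.9 203.3] rot err to bed tool [ 0.002 -0.001  0.003] F tool [ 0.  -0.6 -0. ] w 0.05 gf 0.0
move [ 0.03  -0.004 -0.066] perrow mm 9.040585131977569 deg 0.024358541259453626
[0.0, -0.0, 0.009, -0.0, 0.0, -0.0]
[0.0, -0.0, 0.009, -0.0, 0.0, -0.0]
[0.0, -0.0, 0.009, -0.0, 0.0, -0.0]
[0.0, -0.0, 0.009, -0.0, 0.0, -0.0]
[0.0, -0.0, 0.009, -0.0, 0.0, -0.0]
[0.0, -0.0, 0.009, -0.0, 0.0, -0.0]
[0.0, -0.0, 0.009, -0.0, 0.0, -0.0]
[0.0, -0.0, 0.009, -0.0, 0.0, -0.0]
```

Call:
step_arm:
  rows:
    - [0, 0, 0.009, 0, 0, 0, 0.05]
    - [0, 0, 0.009, 0, 0, 0, 0.05]
    - [0, 0, 0.009, 0, 0, 0, 0.05]
    - [0, 0, 0.009, 0, 0, 0, 0.05]
    - [0, 0, 0.009, 0, 0, 0, 0.05]
    - [0, 0, 0.009, 0, 0, 0, 0.05]
    - [0, 0, 0.009, 0, 0, 0, 0.05]
    - [0, 0, 0.008, 0, 0, 0, 0.05]
  grip_force: 20

```text
t: 26.75
tcp_pos: [0.5115, 0.2953, 0.1943]
orientation: [-3.141, 0.437, 3.045]
contact_force: [0.3, 0.5, -0.4]
grip_width: 0.0502
grasp_force: 0.0
```

Call:
step_arm:
  rows:
    - [0, 0, 0, 0, 0, 0, 0.006]
    - [0, 0, 0, 0, 0, 0, 0.006]
    - [0, 0, 0, 0, 0, 0, 0.006]
    - [0, 0, 0, 0, 0, 0, 0.006]
    - [0, 0, 0, 0, 0, 0, 0.006]
    - [0, 0, 0, 0, 0, 0, 0.006]
    - [0, 0, 0, 0, 0, 0, 0.006]
    - [0, 0, 0, 0, 0, 0, 0.006]
  grip_force: 20

```text
t: 27.75
tcp_pos: [0.5112, 0.2956, 0.1951]
orientation: [-3.141, 0.438, 3.045]
contact_force: [-3.4, 1.9, 5.3]
grip_width: 0.0134
grasp_force: 19.9
```

```bash
python3 - <<'E'
from pl import *
tobed()
E
```

```text
t 27.75 tcp in bed mm [ 70.8  96.2 132.6] rot err to bed tool [ 0.001 -0.001  0.002] F tool [ 1.   1.5 -6.3] w 0.0134 gf 19.917783737182617
```

Call:
step_arm:
  rows:
    - [0, -0.004, 0, 0, 0, 0, 0.006]
    - [0, -0.007, 0, 0, 0, 0, 0.006]
    - [0, -0.008, 0, 0, 0, 0, 0.006]
    - [0, -0.008, 0, 0, 0, 0, 0.006]
    - [0, -0.007, 0, 0, 0, 0, 0.006]
    - [0, -0.006, 0, 0, 0, 0, 0.006]
    - [0, -0.005, 0, 0, 0, 0, 0.006]
    - [0, -0.003, 0, 0, 0, 0, 0.006]

```text
t: 28.75
tcp_pos: [0.5066, 0.2474, 0.195]
orientation: [-3.141, 0.438, 3.045]
contact_force: [-2.9, 3.3, 5.1]
grip_width: 0.0139
grasp_force: 19.9
```

```bash
python3 - <<'E'
from pl import *
tobed()
E
```

```text
t 28.75 tcp in bed mm [ 70.7  47.7 132.6] rot err to bed tool [ 0.002 -0.001  0.002] F tool [ 0.8  3.  -6. ] w 0.0139 gf 19.91929918527603
```

Call:
step_arm:
  rows:
    - [0, -0.004, 0, 0, 0, 0, 0.006]
    - [0, -0.004, 0, 0, 0, 0, 0.006]
    - [0, -0.004, 0, 0, 0, 0, 0.006]
    - [0, -0.004, 0, 0, 0, 0, 0.006]
    - [0, -0.004, 0, 0, 0, 0, 0.006]
    - [0, -0.003, 0, 0, 0, 0, 0.006]
    - [0, -0.002, 0, 0, 0, 0, 0.006]
    - [0, -0.001, 0, 0, 0, 0, 0.006]

```text
t: 29.75
tcp_pos: [0.5041, 0.2216, 0.195]
orientation: [-3.141, 0.437, 3.045]
contact_force: [-3.3, 3.7, 5.5]
grip_width: 0.0138
grasp_force: 19.9
```

Call:
step_arm:
  rows:
    - [0, -0.001, 0, 0, 0, 0, 0.006]
    - [0, -0.001, 0, 0, 0, 0, 0.006]
    - [0, -0.0005, 0, 0, 0, 0, 0.006]
    - [0, 0, 0, 0, 0, 0, 0.006]
    - [0, 0, 0, 0, 0, 0, 0.006]
    - [0, 0, 0, 0, 0, 0, 0.006]
    - [0, 0, 0, 0, 0, 0, 0.006]
    - [0, 0, 0, 0, 0, 0, 0.006]

```text
t: 30.75
tcp_pos: [0.5039, 0.2209, 0.1951]
orientation: [3.139, 0.437, 3.046]
contact_force: [3.3, 12.2, -3.4]
grip_width: 0.0138
grasp_force: 19.9
```

```bash
python3 - <<'E'
from pl import *
tobed()
E
```

```text
t 30.75 tcp in bed mm [ 70.6  21.1 132.7] rot err to bed tool [-0.002 -0.001  0.002] F tool [-0.5 12.5  4. ] w 0.0138 gf 19.900715053081512
```

It stopped about 4 mm short of the expected snug position at 12 N, so the block may be slightly skewed. I grip harder and press on.

Call:
step_arm:
  rows:
    - [0, 0, 0, 0, 0, 0, 0.006]
    - [0, 0, 0, 0, 0, 0, 0.006]
    - [0, -0.001, 0, 0, 0, 0, 0.006]
    - [0, -0.001, 0, 0, 0, 0, 0.006]
    - [0, 0, 0, 0, 0, 0, 0.006]
    - [0, 0, 0, 0, 0, 0, 0.006]
    - [0, 0, 0, 0, 0, 0, 0.006]
    - [0, 0, 0, 0, 0, 0, 0.006]
  grip_force: 45

```text
t: 31.75
tcp_pos: [0.5039, 0.2205, 0.1953]
orientation: [3.136, 0.437, 3.046]
contact_force: [9.1, 20.6, -12.8]
grip_width: 0.0137
grasp_force: 44.9
```

```bash
python3 - <<'E'
from pl import *
tobed(); b=snap('top'); snap('side','s6.png'); cv2.imwrite('pics/t6.png',b['pixels'])
# fence inner face vs jaw face: gap along a bed-x line at upper ends (above gripper), sample colours
for bx in (.085,.095,.105,.112):
    P=[bedp(bx,y/1000,.0235) for y in range(30,-90,-3)]
    u=proj(b,P); I=b['pixels']; px=[I[int(round(v)),int(round(x))].astype(int) for x,v in u]
    print(bx,[f"{y}:{p[2]},{p[0]}" for y,p in zip(range(30,-90,-3),px)])
E
```

```text
t 31.75 tcp in bed mm [ 70.6  20.6 132.8] rot err to bed tool [-0.005 -0.001  0.001] F tool [-1.  21.3 14.7] w 0.0137 gf 44.88105654716492
0.085 ['30:32,33', '27:11,9', '24:12,12', '21:9,8', '18:6,3', '15:15,15', '12:30,31', '9:44,48', '6:62,63', '3:85,85', '0:121,119', '-3:118,112', '-6:94,75', '-9:78,42', '-12:74,30', '-15:72,24', '-18:101,59', '-21:137,91', '-24:157,109', '-27:164,115', '-30:162,115', '-33:164,116', '-36:163,116', '-39:161,112', '-42:150,105', '-45:122,83', '-48:91,59', '-51:137,95', '-54:155,108', '-57:157,110', '-60:160,112', '-63:161,113', '-66:155,109', '-69:144,98', '-72:118,75', '-75:88,45', '-78:74,29', '-81:72,23', '-84:71,27', '-87:68,24']
0.095 ['30:136,136', '27:111,112', '24:105,106', '21:108,109', '18:118,119', '15:132,133', '12:135,135', '9:140,141', '6:141,141', '3:143,144', '0:138,137', '-3:123,118', '-6:99,83', '-9:79,46', '-12:75,30', '-15:72,24', '-18:71,32', '-21:89,55', '-24:141,95', '-27:155,110', '-30:162,115', '-33:162,114', '-36:159,111', '-39:154,107', '-42:144,100', '-45:120,82', '-48:106,72', '-51:138,95', '-54:155,108', '-57:160,113', 
[... 529 characters left out ...]
 '-57:116,80', '-60:108,75', '-63:104,70', '-66:118,77', '-69:109,66', '-72:101,58', '-75:86,41', '-78:71,25', '-81:72,27', '-84:67,20', '-87:68,24']
0.112 ['30:141,142', '27:139,140', '24:133,134', '21:128,128', '18:122,121', '15:118,117', '12:130,130', '9:140,141', '6:143,143', '3:144,144', '0:140,138', '-3:125,120', '-6:99,84', '-9:78,45', '-12:73,28', '-15:70,25', '-18:64,23', '-21:47,16', '-24:54,27', '-27:100,58', '-30:156,97', '-33:160,98', '-36:146,92', '-39:150,93', '-42:154,96', '-45:155,98', '-48:156,97', '-51:157,98', '-54:158,99', '-57:161,101', '-60:148,94', '-63:155,98', '-66:158,99', '-69:153,93', '-72:134,76', '-75:102,51', '-78:73,23', '-81:72,27', '-84:66,16', '-87:70,26']
```

The top-view colour profile shows the block filling the space from the jaw (about y = -19) to the fence (about -73), so the jaw is snug. Now I turn the knob clockwise, which is positive about tool z.

Call:
step_arm:
  rows:
    - [0, 0, 0, 0, 0, 0.1, 0.006]
    - [0, 0, 0, 0, 0, 0.1, 0.006]
    - [0, 0, 0, 0, 0, 0.1, 0.006]
    - [0, 0, 0, 0, 0, 0.1, 0.006]
    - [0, 0, 0, 0, 0, 0, 0.006]
    - [0, 0, 0, 0, 0, 0, 0.006]
    - [0, 0, 0, 0, 0, 0, 0.006]
    - [0, 0, 0, 0, 0, 0, 0.006]

```text
t: 32.85
tcp_pos: [0.5035, 0.2192, 0.195]
orientation: [2.959, 0.399, 2.61]
contact_force: [1.9, 13.9, -5.6]
grip_width: 0.0137
grasp_force: 44.9
```

```bash
python3 - <<'E'
from pl import *
tobed(); s=st(); print('F bed',(RBED.T@s['contact_force']).round(1),'T',np.round(s['ft_torque'],2))
E
```

```text
t 32.85 tcp in bed mm [ 70.4  19.4 132.7] rot err to bed tool [-0.003 -0.     0.401] F tool [ 7.2 12.1  5.4] w 0.0137 gf 44.90915358066559
{'t': 32.85, 'qpos': [-0.0189, 0.3333, -0.7474, 2.1741, 1.0057, 0.6411, -0.4367], 'tcp_pos': [0.5035, 0.2192, 0.195], 'orientation': [2.9589, 0.3993, 2.6096], 'contact_force': [1.896, 13.8808, -5.6431], 'grip_width': 0.0137, 'grasp_force': 44.9092}
F bed [-1.9 14.  -5.4] T [3.07 0.26 1.4 ]
```

Call:
step_arm:
  rows:
    - [0, 0, 0, 0, 0, 0.12, 0.006]
    - [0, 0, 0, 0, 0, 0.12, 0.006]
    - [0, 0, 0, 0, 0, 0.12, 0.006]
    - [0, 0, 0, 0, 0, 0.12, 0.006]
    - [0, 0, 0, 0, 0, 0, 0.006]
    - [0, 0, 0, 0, 0, 0, 0.006]
    - [0, 0, 0, 0, 0, 0, 0.006]
    - [0, 0, 0, 0, 0, 0, 0.006]

```text
t: 33.85
tcp_pos: [0.5026, 0.218, 0.1945]
orientation: [2.797, 0.272, 2.118]
contact_force: [-11.0, 7.2, 4.1]
grip_width: 0.0136
grasp_force: 44.9
```

```bash
python3 - <<'E'
from pl import *
tobed(); s=st(); print('F bed',(RBED.T@s['contact_force']).round(1),'T',np.round(s['ft_torque'],2))
E
```

```text
t 33.85 tcp in bed mm [ 69.4  18.  132.6] rot err to bed tool [0.001 0.    0.882] F tool [10.4 -2.9 -8.6] w 0.0136 gf 44.890122413635254
{'t': 33.85, 'qpos': [-0.07, 0.3191, -0.6865, 2.1785, 0.981, 0.6227, -0.9006], 'tcp_pos': [0.5026, 0.218, 0.1945], 'orientation': [2.7969, 0.2722, 2.118], 'contact_force': [-11.0049, 7.243, 4.1088], 'grip_width': 0.0136, 'grasp_force': 44.8901}
F bed [-8.8  6.2  8.6] T [1.57 2.18 0.52]
```

Call:
step_arm:
  rows:
    - [0, 0, 0, 0, 0, 0.12, 0.006]
    - [0, 0, 0, 0, 0, 0.12, 0.006]
    - [0, 0, 0, 0, 0, 0.12, 0.006]
    - [0, 0, 0, 0, 0, 0.12, 0.006]
    - [0, 0, 0, 0, 0, 0, 0.006]
    - [0, 0, 0, 0, 0, 0, 0.006]
    - [0, 0, 0, 0, 0, 0, 0.006]
    - [0, 0, 0, 0, 0, 0, 0.006]

```text
t: 34.85
tcp_pos: [0.5012, 0.2175, 0.1937]
orientation: [2.717, 0.09, 1.667]
contact_force: [-22.4, 4.1, 10.0]
grip_width: 0.0133
grasp_force: 44.9
```

```bash
python3 - <<'E'
from pl import *
tobed(); s=st(); print('F bed',(RBED.T@s['contact_force']).round(1),'T',np.round(s['ft_torque'],2))
E
```

```text
t 34.85 tcp in bed mm [ 67.9  17.4 132.5] rot err to bed tool [0.004 0.001 1.361] F tool [  5.3 -15.6 -18.6] w 0.0133 gf 44.930428862571716
{'t': 34.85, 'qpos': [-0.1227, 0.3069, -0.6257, 2.1832, 0.9563, 0.6047, -1.3641], 'tcp_pos': [0.5012, 0.2175, 0.1937], 'orientation': [2.7165, 0.0896, 1.6665], 'contact_force': [-22.3903, 4.0702, 9.9631], 'grip_width': 0.0133, 'grasp_force': 44.9304}
F bed [-16.3   1.9  18.6] T [0.85 4.56 0.18]
```

Call:
step_arm:
  rows:
    - [0, 0, 0, 0, 0, 0, 0.045]
    - [0, 0, 0, 0, 0, 0, 0.045]
    - [0, 0, 0, 0, 0, 0, 0.045]
    - [0, 0, 0, 0, 0, 0, 0.045]
    - [0, 0, -0.01, 0, 0, 0, 0.045]
    - [0, 0, -0.03, 0, 0, 0, 0.045]
    - [0, 0, -0.04, 0, 0, 0, 0.045]
    - [0, 0, -0.04, 0, 0, 0, 0.045]

```text
t: 35.85
tcp_pos: [0.452, 0.2226, 0.305]
orientation: [2.713, 0.089, 1.666]
contact_force: [0.7, -0.7, 0.3]
grip_width: 0.0449
grasp_force: 0.0
```

Call:
step_arm:
  rows:
    - [0, 0, -0.04, 0, 0, 0, 0.045]
    - [0, 0, -0.04, 0, 0, 0, 0.045]
    - [0, 0, -0.04, 0, 0, 0, 0.045]
    - [0, 0, -0.02, 0, 0, 0, 0.045]
    - [0, 0, 0, 0, 0, 0, 0.045]
    - [0, 0, 0, 0, 0, 0, 0.045]
    - [0, 0, 0, 0, 0, 0, 0.045]
    - [0, 0, 0, 0, 0, 0, 0.045]

```text
t: 36.85
tcp_pos: [0.3942, 0.228, 0.4297]
orientation: [2.714, 0.089, 1.665]
contact_force: [0.3, -0.2, -1.1]
grip_width: 0.0451
grasp_force: 0.0
```

```bash
python3 - <<'E'
from pl import *
tobed(); b=snap('top');a=snap('side','s7.png');I=b['pixels'];cv2.imwrite('pics/t7.png',I)
for bx in (.02,.04,.06,.08,.092):
    ys=np.arange(40,-90,-1.); u=proj(b,[bedp(bx,y/1000,.0238) for y in ys]).astype(np.float32)
    r=cv2.remap(I[:,:,2],u[:,0],u[:,1],1).ravel().astype(int); w=ys[r>115]; w=w[w<-3]; print('bx',bx,'wood y',w.max() if len(w) else None,w.min() if len(w) else None)
for y in(-.035,-.06):
    xs=np.arange(-20,125,1.);u=proj(b,[bedp(x/1000,y,.024) for x in xs]).astype(np.float32); print('y',y,cv2.remap(I[:,:,2],u[:,0],u[:,1],1).ravel()[::4].tolist())
# knob dark mask in side: orientation (bed)
ks=[(x,y) for x in np.arange(30,112,4) for y in np.arange(50,-14,-4)]
u=proj(b,[bedp(x/1000,y/1000,.059) for x,y in ks]).astype(np.float32)
r=cv2.remap(cv2.cvtColor(I,6),u[:,0],u[:,1],1).reshape(-1,16)
for row in r[::-1]: print(''.join('#' if v<45 else '+' if v<80 else '.' for v in row))
E
```

```text
t 36.85 tcp in bed mm [ 70.1  17.8 391.8] rot err to bed tool [ 0.002 -0.001  1.362] F tool [-0.1 -0.2  1.1] w 0.0451 gf 0.0
bx 0.02 wood y -4.0 -70.0
bx 0.04 wood y -21.0 -71.0
bx 0.06 wood y -21.0 -71.0
bx 0.08 wood y -21.0 -72.0
bx 0.092 wood y -22.0 -71.0
y -0.035 [149, 149, 141, 107, 88, 118, 137, 140, 140, 138, 139, 139, 142, 142, 141, 141, 139, 139, 142, 144, 145, 147, 148, 151, 153, 153, 155, 157, 157, 146, 115, 88, 102, 142, 155, 154, 154]
y -0.06 [138, 141, 135, 102, 85, 116, 135, 138, 138, 140, 140, 141, 141, 142, 144, 144, 143, 146, 148, 147, 147, 145, 146, 146, 144, 148, 152, 154, 154, 146, 127, 105, 112, 145, 155, 154, 153]
................
................
.........++++...
.......++#####+.
.......########+
......+#########
......##########
......##########
....+###########
..+#####+#######
.+####+..+######
.+####+..+####++
.+##++++++##++..
......+++.......
.......+........
................
................
................
................
................
................
```

The block spans evenly from the jaw to the fence with its foot at the ledge. The knob bar now lies across the bed, so it has clicked. The arm is clear, so I hand in.

```bash
python3 -c "
from rig import hand_in
print(hand_in())"
```

```text
the job is handed in; nothing more can be done
None
```

I handed the job in at about 37 s of the 72 s limit; the hand-in gave no verdict, so this rests on my own measurements: the off-cut is in the scrap tray, the block is snug between jaw and fence with its slotted end up and foot at the ledge, the knob is clicked, and I saw no sign of a bystander being moved.

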